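# Load the feed magazine of a drilling jig

## Task

Turn the swing tab on the feed magazine fully aside, lift the yellow cover plate out of its frame and set it flat on the bench, knob up. Then load the two blanks lying flat into the magazine, pressing each down past the sprung lips until they snap over it: the blue blank first (let go of it), the bare metal one on top of it. Leave the tab aside, and do not shift the tape roll, nut, tin or pliers.

Things in the scene. Friction and masses are not known exactly. Their poses are not given: they have to be found in the camera images.
- magazine: Upright aluminium magazine with green ends, fixed to the bench on a dark base plate 160 (x) x 84 (y) x 10 mm; 102 mm high without tab and peg. Origin: centre of its underside, z up. Above the base it measures 136 x 62 mm. x is the long way of its pocket. Between the corner cheeks both long sides (+y, -y) are open for fingers over x = -20 to +20 mm, from the top down to 35 mm above the bench.
- mag_lips (a point): Middle of the pocket, level with the underside of the lips, 76 mm above the bench; same axes as the magazine. The pocket is 66 (x) x 40 (y) mm, flared to 76 x 48 at its top, 98 mm above the bench. A pushed-in blank is caught once its top is below this point (press it 2 to 5 mm below, up to 20 N in all). The upper blank then has its centre 12 mm below this point, the one under it 36 mm.
- lip_a (a joint): How far one of the two brass lips is pushed outward, m. At 0 it stands 8 mm into the pocket at the +x end (its twin at the -x end); flat underside, upper face sloping up and outward over 14 mm of height. Light spring: a blank pushed down moves it aside, then it snaps back over the blank.
- follower (a joint): How far the black spring-loaded follower plate in the pocket is pressed down, m: 0 at rest (its top 2 mm below the lips' underside), about 0.022 with one blank held by the lips, 0.046 with two, at most 0.056. Spring force 4.5 N at rest, 6.5 N with two.
- cover_knob (a point): Centre of the black knob (18 mm diameter, 18 mm high) in the middle of the loose yellow cover plate, 80 x 51 x 4 mm, 80 g; 13 mm above the plate's underside, 9 mm below the knob's top. x along the 80 mm, z up. The plate starts in its frame on the magazine, under the tab: underside 98 mm above the bench, 1.5 to 2 mm play, frame rim 4 mm high.
- tab (a joint): Angle of the steel swing tab about the upright pivot, rad, positive counter-clockwise from above. At 0 it points over the cover and holds it; it can be turned either way to about 1.7 and stays where it is left by slight friction. Fully aside (clear of the cover) is beyond 1.2 either way.
- tab_peg (a point): Middle of the red upright peg on the tab (10 mm diameter, 14 mm high, its top 121 mm above the bench), 24 mm from the pivot. The tab under it is 13 mm wide and 4 mm thick (its top 107 mm above the bench) and reaches 7 mm past the peg.
- tab_pivot (a point): Pivot axis of the tab, on top of the magazine's end, 56 mm along the x axis of mag_lips from the centre; fixed to the magazine. z is the axis, up.
- blue_blank_mid (a point): Centre of the blue plastic blank, a block 60 (x) x 36 (y) x 24 (z) mm, about 80 g, lying flat; grasp it across the 36 mm. It fits the pocket either way round.
- metal_blank_mid (a point): Centre of the bare aluminium blank, a block 60 (x) x 36 (y) x 24 (z) mm, about 140 g, lying flat; grasp it across the 36 mm. It fits the pocket either way round.
- tape: Bystander: roll of masking tape lying flat, 70 mm across, 25 mm high, origin at the centre of its underside. It lies close off one end of a blank.
- nut: Bystander: big steel nut lying flat, 41 mm across, 20 mm high, origin at the centre of its underside. It lies close off one end of a blank.
- brush_tin: Bystander: empty open tin with a red label, standing, 67 mm across, 104 mm high, origin at the centre of its underside. It stands behind the magazine.
- pliers: Bystander: pliers with red grips lying flat, 57 (x) x 171 (y) x 14 mm, origin at the centre of its underside. Apart from the listed things the bench is clear from x = 0.50 to 0.68 and y = -0.36 to 0.40 (world); a bench grinder 230 mm high stands nearer, up to x = 0.46.
There are look-alikes about, which are no part of the job. What is shaped like the part that bears blue_blank_mid but pink or red is not meant.

How it is judged:
On the way, in this order (a step that is already met when the one before it is completed fails the run):
1. the tab is turned fully aside with the cover still in its frame ((value of joint tab above 1.2 rad or value of joint tab below -1.2 rad) and z of cover_knob in the frame of mag_lips below 0.043 m and horizontal distance between cover_knob and mag_lips below 0.008 m), for 0.1 s.
2. the cover plate lies flat on the bench, knob up, let go (height (world z) of cover_knob below 0.019 m and angle between cover_knob's own z axis and vertical below 0.1 rad and contact force between the fingers and cover below 0.5 N and linear speed of cover below 0.02 m/s), for 0.2 s.
3. the blue blank is under the lips, let go, the metal one not yet in (z of blue_blank_mid in the frame of mag_lips between -0.022 and -0.0085 m and horizontal distance between blue_blank_mid and mag_lips below 0.006 m and angle between the z axis of blue_blank_mid and the z axis of mag_lips, either way round below 0.12 rad and contact force between the fingers and blue_blank below 0.5 N and horizontal distance between metal_blank_mid and mag_lips above 0.05 m), for 0.2 s.
4. the metal blank is under the lips on top of the blue one, let go (z of metal_blank_mid in the frame of mag_lips between -0.018 and -0.0085 m and horizontal distance between each of metal_blank_mid, blue_blank_mid and mag_lips below 0.006 m and angle between the z axis of each of metal_blank_mid, blue_blank_mid and the z axis of mag_lips, either way round below 0.12 rad and contact force between the fingers and metal_blank below 0.5 N and z of blue_blank_mid in the frame of mag_lips between -0.046 and -0.03 m and contact force between the fingers and blue_blank below 0.5 N), for 0.2 s.
At the end, for the whole second after the job is handed in: Both blanks rest in the magazine, let go: metal centre 8.5 to 18 mm and blue 30 to 46 mm below the lips' underside, within 6 mm of the middle and 0.12 rad of level; the cover lies flat on the bench, knob up (0.1 rad); the tab is beyond 1.2 rad either way (all of step 2 and all of step 4 and (value of joint tab above 1.2 rad or value of joint tab below -1.2 rad) and linear speed of each of metal_blank, blue_blank below 0.02 m/s); the robot touches nothing.
It fails at once if the masking tape is shifted by more than 25 mm (distance of tape from where it was at the start of the episode above 0.025 m).
It fails at once if the big nut is shifted by more than 25 mm (distance of nut from where it was at the start of the episode above 0.025 m).
It fails at once if the tin is shifted by more than 25 mm (distance of brush_tin from where it was at the start of the episode above 0.025 m).
It fails at once if the pair of pliers is shifted by more than 25 mm (distance of pliers from where it was at the start of the episode above 0.025 m).
It also fails if it takes over 70 s, if anything falls off the work surface, if the arm or the gripper's body presses on something with over 40 N, if the wrist force passes 120 N, or if a joint passes its speed limit or range.

## Robot

A 6-joint arm with a two-finger parallel gripper is mounted at the origin on a cart in front of the work surface, level with it; the furniture and walls round the work are solid. World frame = base frame: x ahead of the robot, y to its left, z up, the work surface at z = 0. Lengths are in m, angles in rad, forces in N, time in s.
With the tool pointing down it reaches from about 0.375 to 0.9 m from the base axis. Payload 3.1 kg.
Tool frame: the origin (TCP) lies on the centre line of the jaws, within the pads' length; the fingertips stand 25 mm ahead of it and the grasp point (between the pads) lies 6 mm ahead of it; x points along the fingers, y is the direction in which the jaws open and shut, and the axes are right-handed (so a half turn about x gives the same grasp; the last joint's range is limited). The gripper opens to 87 mm and grips with 3 to 60 N. Pads are 19 mm wide; open, the fingers measure 117 mm over their backs; the gripper's body (75 mm by 190 mm) begins 51 mm behind the grasp point.
Start: joints at [0.946, 0.527, 1.433, -0, 1.181, -0.178], TCP at [0.27, 0.564, 0.248] pointing down, gripper open.
Joint ranges: [-3.08, 3.08], [-0.75, 2.2], [0.22, 2.44], [-1.43, 4.57], [0, 2.65], [-2.85, 2.85]. Speed limits (rad/s): [2.79, 2.79, 3.14, 3.14, 3.14, 3.14].

## Interface

Orientations are given as a unit quaternion [x, y, z, w].
In Python, from rig import robot gives the robot as it stands. The module is installed in compiled form; this text tells all that it offers.
- The arm moves only by the tool move_arm, never from a script. Its argument "commands" is a list of rows, each a list of 5 numbers: the gripper's target within -1 to 1 (shut at 1, half-way at 0, fully open at -1), then the shift along the tool's x, y, z in mm, then the turn about the tool's x in degrees. A call has 1 to 8 rows; each row is the pose to reach, as a shift and turn from the pose commanded when the call began, along the tool's axes at that moment; what a row does not reach only later rows make up. A row lasts 1/12 s, in which the tool goes at most 41.7 mm and 7.16 degrees, less where a joint would pass 70% of its speed; a pose out of reach is approached as far as the arm can. A call with a gripper value outside its range is refused whole. The fingers move at their own pace and stop on an object; "newtons" is the grip in N (left out, the last holds). Time passes only in rows, so rows that repeat a pose let the fingers close. It gives the time, the measured TCP pose, the force and the opening at its end, in the units of the state.
- robot.get_obs(): the state, without advancing time (a new reading comes with each control period).
- robot.camera(name): name is "scene" or "top"; returns a dict with "image" (420x560x3 uint8, red, green, blue), "fx", "fy", "cx", "cy" (pixels), "xyz" and "rotation" of the camera in the world. Camera axes: x right, y down, z forward; pixel columns grow to the right and rows downward; lengths in m; the calibration is good to about 2 mm. A picture is of the moment at which its call begins. There is no depth.
- robot.hand_in(): hands the job in, once; it reports no verdict.
Trained networks look in a picture, given as the dict that the camera call returned (one of the last four; its "shot" number tells which), for a name from the list of things; names that differ only in an ending like _2 or _b are one class to them, and where a whole thing is asked for, a point or a joint stands for the part that bears it (a point fixed in the world has none). Each returns a list of dicts, best first, with "p" (0 to 1); they miss things now and then, are a little off and sometimes report something else, mostly with a low value. They report only what shows in the picture. A call takes as long as a camera call. They do not tell look-alikes from the thing itself.
- robot.regions_of(picture, name): "pixels" (420x560 bool, what is visible of it) and "bbox" ([left, top, right, bottom] in pixels, round what is visible of it).
The state is a dict: "time": time; "q": joint angles; "joint_velocities": joint speeds; "joint_torque": joint torques, N m; "position": TCP position; "tool_rot": TCP orientation; "ft_force": force on the tool from outside, world axes, zero at the start; "moment": the same for the moment, N m; "grip_width": finger opening in m.
Only numpy, scipy, OpenCV 4.12 (cv2) and the standard library are available. Lean on these libraries where they do the work, as an engineer would, in place of code of your own. Each camera call takes 0.05 s, during which the arm holds its last target.

## Working session

There is one attempt and no reset: what is moved stays moved. The work goes in short steps, Python scripts to look and compute and a tool call to move; the robot and the scene stay as the last step left them, time stands still between calls to the robot, and variables do not carry over. Pictures are saved under pics/ and viewed, and the job is handed in when it is done.

Besides the shell and the picture viewer there is one more tool, called after "Request:" as name(argument=value, ...) on one line, values as JSON. move_arm: Moves the arm, as the interface text tells. Its arguments: {"type":"object","properties":{"commands":{"type":"array","items":{"type":"array","items":{"type":"number"}}},"newtons":{"type":"number"}},"required":["commands"]}

```bash
mkdir -p pics
cat > h.py <<'E'
from rig import robot
import numpy as np, cv2
from scipy.spatial.transform import Rotation as R
def shot(n,f=None):
    c=robot.camera(n)
    if f: cv2.imwrite('pics/'+f,cv2.cvtColor(c['image'],cv2.COLOR_RGB2BGR))
    return c
def ray(c,u,v):
    d=np.array([(u-c['cx'])/c['fx'],(v-c['cy'])/c['fy'],1.])
    return np.array(c['xyz']),rot(c)@d
def rot(c):
    r=np.array(c['rotation'])
    return r if r.shape==(3,3) else R.from_quat(r).as_matrix()
def at(c,u,v,z):
    o,d=ray(c,u,v); return o+d*(z-o[2])/d[2]
def proj(c,p):
    q=rot(c).T@(np.array(p)-np.array(c['xyz'])); return q[0]/q[2]*c['fx']+c['cx'],q[1]/q[2]*c['fy']+c['cy']
def crop(c,box,s,f):
    l,t,r,b=box; im=cv2.cvtColor(c['image'],cv2.COLOR_RGB2BGR)[t:b,l:r]
    cv2.imwrite('pics/'+f,cv2.resize(im,None,fx=s,fy=s,interpolation=cv2.INTER_CUBIC))
E
python3 - <<'E'
from h import *
for n in('scene','top'):
    c=shot(n,n+'0.png'); print(n,c['xyz'],rot(c).round(3).tolist(),c['fx'],c['cx'],c['cy'])
    for k in('magazine','cover_knob','tab','tab_peg','blue_blank_mid','metal_blank_mid','tape','nut','brush_tin','pliers'):
        for r in robot.regions_of(c,k)[:3]:
            print(k,round(r['p'],2),r['bbox'],int(r['pixels'].sum()))
o=robot.get_obs();print(o['position'],o['tool_rot'],R.from_quat(o['tool_rot']).as_matrix().round(3),o['time'],o['grip_width'],o['ft_force'])
E
```

```text
scene [-0.12347012 -0.67662956  0.76799266] [[0.719, -0.386, 0.578], [-0.695, -0.405, 0.594], [0.005, -0.829, -0.559]] 529.9633703606603 276.04830859617584 218.4275651483974
magazine 0.73 [256.8, 203.9, 327.0, 254.4] 2035
cover_knob 0.86 [269.7, 205.5, 311.0, 220.7] 509
tab 0.65 [301.7, 205.2, 313.4, 210.0] 18
tab_peg 0.67 [299.6, 202.9, 316.4, 213.2] 126
blue_blank_mid 0.95 [384.3, 271.3, 415.5, 297.3] 536
blue_blank_mid 0.81 [336.6, 287.0, 365.4, 312.3] 519
blue_blank_mid 0.79 [368.6, 320.4, 403.2, 339.7] 675
tape 0.7 [404.4, 309.7, 442.9, 342.4] 848
nut 0.54 [402.6, 306.6, 442.5, 339.9] 924
brush_tin 0.67 [338.3, 192.3, 366.8, 241.2] 1344
pliers 0.91 [120.5, 222.2, 161.1, 263.3] 669
pliers 0.24 [298.3, 204.8, 314.8, 209.2] 75
top [0.40882288 0.01686042 1.18275329] [[0.026, -0.991, 0.133], [-1.0, -0.028, -0.01], [0.013, -0.133, -0.991]] 489.03677982926513 282.1673671943344 214.03282598844135
magazine 0.94 [241.6, 161.5, 305.3, 234.0] 1544
cover_knob 0.58 [251.5, 174.5, 289.9, 216.9] 817
tab 0.57 [275.4, 166.7, 292.3, 182.6] 80
tab_peg 0.45 [278.3, 170.8, 291.8, 186.4] 108
blue_blank_mid 0.97 [396.8, 215.3, 424.7, 241.6] 378
blue_blank_mid 0.82 [370.2, 163.2, 397.7, 187.5] 415
blue_blank_mid 0.69 [353.9, 210.0, 380.5, 232.5] 416
metal_blank_mid 0.58 [180.5, 201.6, 205.3, 227.3] 410
tape 0.68 [407.9, 188.5, 442.1, 220.1] 550
nut 0.69 [176.0, 185.6, 195.9, 203.3] 192
brush_tin 0.6 [288.4, 117.1, 320.0, 158.0] 984
pliers 0.74 [130.5, 280.0, 199.4, 308.1] 828
[0.27001027 0.56361257 0.24752798] [ 0.15665051  0.689534   -0.15669211  0.6895296 ] [[-0.     0.432  0.902]
 [-0.     0.902 -0.432]
 [-1.    -0.     0.   ]] 1.1 0.08699499141522764 [ 1.45756653 -0.77013732  0.44108358]
```

```bash
ls pics
```

```text
scene0.png
top0.png
```

View pics/scene0.png

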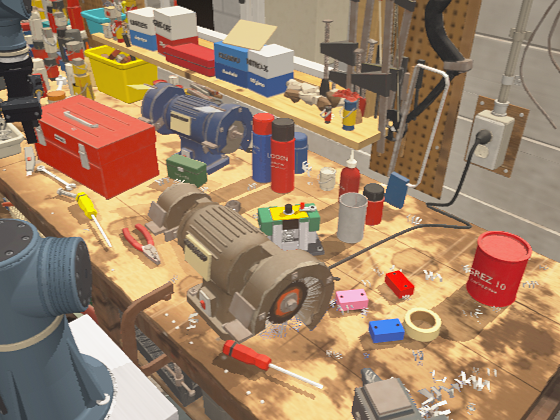

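View pics/top0.png

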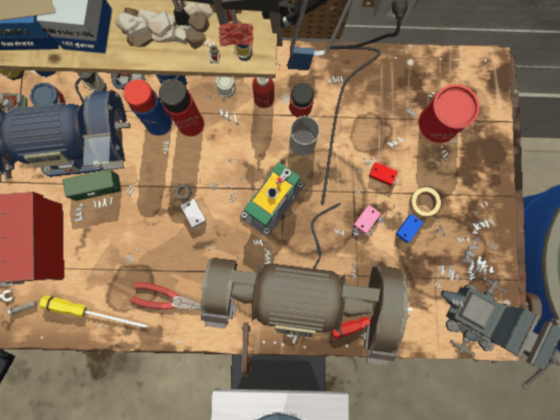

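Run:
```python
import cv2
a=cv2.imread('pics/top0.png')[140:320,160:460]
cv2.imwrite('pics/top0c.png',cv2.resize(a,(800,480),interpolation=cv2.INTER_CUBIC))
```

```text
(no output)
```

View pics/top0c.png

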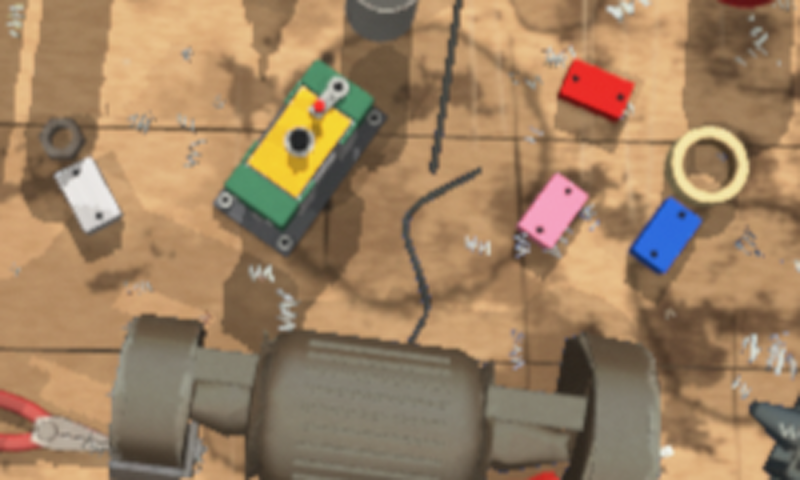

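The top view shows the knob at about (272,192), the red peg at (280,179) and the pivot at (287,173). The blue blank is at (410,229) with the tape close by, and the metal blank is at (193,213) with the nut off its end. I'll fit the poses next.

```bash
cat > fit.py <<'E'
from h import *
from scipy.optimize import minimize
def corners(x,y,yaw,L,W,z0,z1):
    c,s=np.cos(yaw),np.sin(yaw)
    return [(x+c*a*L/2-s*b*W/2,y+s*a*L/2+c*b*W/2,z) for a in(-1,1) for b in(-1,1) for z in(z0,z1)]
def sil(c,P):
    S=16
    p=np.array([proj(c,q) for q in P],np.float32)
    h=cv2.convexHull(p)
    m=np.zeros((420*4,560*4),np.uint8)
    cv2.fillPoly(m,[np.round((h+0.5)*4*S).astype(np.int32)],255,shift=4)
    return cv2.resize(m,(560,420),interpolation=cv2.INTER_AREA)/255.
def fit(views,masks,x0,L,W,z0,z1):
    def cost(p):
        e=0
        for c,m in zip(views,masks):
            s=sil(c,corners(p[0],p[1],p[2],L,W,z0,z1)); e+=np.abs(s-m).sum()/m.sum()
        return e
    best=None
    for y0 in [x0[2],x0[2]+.2,x0[2]-.2]:
        r=minimize(cost,[x0[0],x0[1],y0],method='Nelder-Mead',options=dict(initial_simplex=[[x0[0],x0[1],y0],[x0[0]+.01,x0[1],y0],[x0[0],x0[1]+.01,y0],[x0[0],x0[1],y0+.2]],xatol=1e-5,fatol=1e-5))
        if best is None or r.fun<best.fun: best=r
    return best.x,best.fun
E
python3 - <<'E'
from fit import *
t=shot('top');s=shot('scene')
def hsv(c): return cv2.cvtColor(c['image'],cv2.COLOR_RGB2HSV)
def m(c,lo,hi,box):
    k=cv2.inRange(hsv(c),lo,hi); z=np.zeros_like(k); l,tt,r,b=box; z[tt:b,l:r]=k[tt:b,l:r]; z=cv2.morphologyEx(z,cv2.MORPH_CLOSE,np.ones((3,3)))
    return (z>0).astype(float)
bt=m(t,(100,100,40),(125,255,255),(390,205,430,250)); bs=m(s,(100,100,40),(125,255,255),(362,312,410,345))
print(bt.sum(),bs.sum())
x0=at(t,410,229,.024); 
for V,M in(([t],[bt]),([s],[bs]),([t,s],[bt,bs])): print('blue',fit(V,M,[x0[0],x0[1],0.5],.06,.036,0,.024))
for k,b in(('metal_blank_mid',None),):
    for r in robot.regions_of(t,k)[:1]:
        print(r['p'],r['bbox']); x1=at(t,193,213,.024)
        for y in(0.5,-.5,1.0,-1.0): print('metal',fit([t],[r['pixels'].astype(float)],[x1[0],x1[1],y],.06,.036,0,.024))
print('knob',at(t,272.5,191.8,.102+.009+.009),'peg',at(t,280,179.4,.121),'pivot',at(t,287,173,.107))
for k in('tape','nut','brush_tin','pliers'):
    for r in robot.regions_of(t,k)[:1]:
        b=r['bbox'];print(k,r['p'],at(t,(b[0]+b[2])/2,(b[1]+b[3])/2,.02).round(3))
crop(t,(165,140,325,250),5,'t1.png');crop(s,(240,180,400,270),5,'s1.png')
# scene metal?
print(proj(s,(x1[0],x1[1],.024)))
E
```

```text
410.0 692.0
blue (array([ 0.54042461, -0.30121293, -0.62607176]), np.float64(0.08863701578192253))
blue (array([ 0.54364208, -0.29966513, -0.64308863]), np.float64(0.0888473308398504))
blue (array([ 0.54181901, -0.30098455, -0.65438013]), np.float64(0.20711300564212715))
0.55 [182.5, 199.4, 206.3, 228.8]
metal (array([0.56229586, 0.21985762, 0.52769718]), np.float64(0.06155731523378582))
metal (array([0.56236986, 0.22008388, 0.53716301]), np.float64(0.06280165912518854))
metal (array([0.56229911, 0.22020974, 0.53282014]), np.float64(0.06262254901960786))
metal (array([0.56234533, 0.21982904, 0.52669542]), np.float64(0.062019230769230764))
knob [0.60049339 0.02914155 0.12      ] peg [0.62861133 0.01335008 0.121     ] pivot [ 0.6465926  -0.00201688  0.107     ]
tape 0.73 [ 0.602 -0.34   0.02 ]
nut 0.66 [0.615 0.242 0.02 ]
brush_tin 0.79 [ 0.76  -0.045  0.02 ]
(np.float64(223.57851128212252), np.float64(214.664627938191))
```

View pics/t1.png

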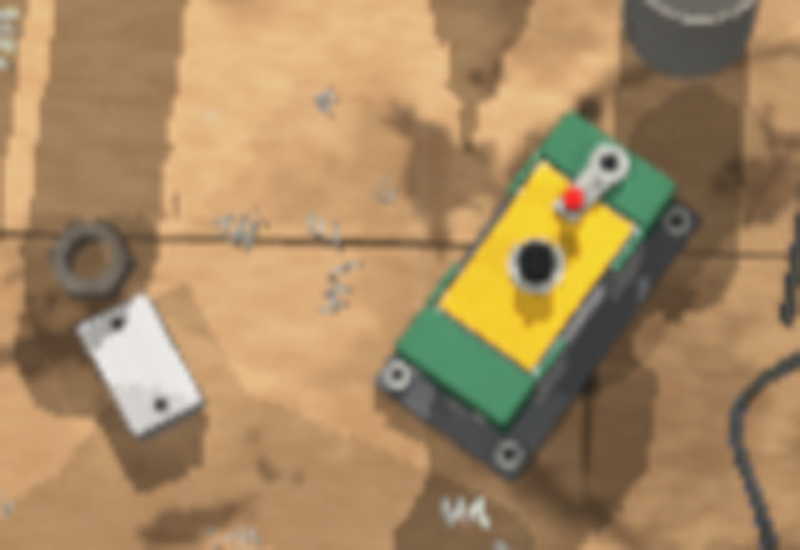

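View pics/s1.png

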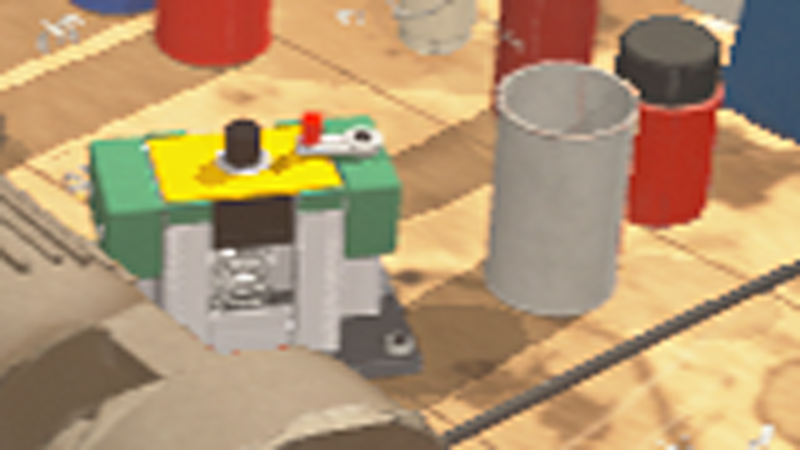

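Run:
```python
from fit import *
t=shot('top');s=shot('scene')
def mk(c,rngs,box):
    h=cv2.cvtColor(c['image'],cv2.COLOR_RGB2HSV); k=sum((cv2.inRange(h,*r)>0).astype(int) for r in rngs)>0
    z=np.zeros(k.shape,np.uint8); l,tt,r,b=box; z[tt:b,l:r]=k[tt:b,l:r]
    z=cv2.morphologyEx(z,cv2.MORPH_OPEN,np.ones((2,2),np.uint8))
    p=cv2.findNonZero(z); hull=cv2.convexHull(p); m=np.zeros_like(z); cv2.fillPoly(m,[hull],1); return m.astype(float),int(z.sum())
Y=((22,150,120),(32,255,255)); G=((60,60,40),(90,255,255))
tb=(235,155,310,235); sb=(255,198,325,250)
for nm,rg,L,W,z0,z1 in(('cover',[Y],.08,.051,.101,.102),('mag',[Y,G],.136,.062,.085,.102)):
    a,na=mk(t,rg,tb); b,nb=mk(s,rg,sb); print(nm,a.sum(),na,b.sum(),nb)
    for V,M in(([t],[a]),([s],[b]),([t,s],[a,b])):
        print(fit(V,M,[.60,.029,-.6],L,W,z0,z1))
# bases: bolts
for u,v in((676,219),(397,375),(509,455)): print(at(t,165+u/5,140+v/5,.012))
# knob triangulation
def tri(p,q):
    o1,d1=ray(t,*p);o2,d2=ray(s,*q);d1/=np.linalg.norm(d1);d2/=np.linalg.norm(d2)
    A=np.stack([d1,-d2],1);k=np.linalg.lstsq(A,o2-o1,rcond=None)[0];return (o1+d1*k[0]+o2+d2*k[1])/2,np.linalg.norm(o1+d1*k[0]-o2-d2*k[1])
print('knobtop',tri((165+536/5,140+262/5),(240+243/5,180+127/5)))
print('pegtop',tri((165+574/5,140+198/5),(240+313/5,180+115/5)))
print('pivot',tri((165+609/5,140+162/5),(240+362/5,180+137/5)))
```

```text
cover 818.0 602 470.0 345
(array([ 0.59986741,  0.02846778, -0.59755931]), np.float64(0.04879907953401409))
(array([ 0.60238082,  0.0278963 , -0.62700738]), np.float64(0.11194826866916979))
(array([ 0.60074714,  0.02838585, -0.58395309]), np.float64(0.17244685441153518))
mag 1723.0 1155 1600.0 845
(array([ 0.59863582,  0.02797281, -0.594491  ]), np.float64(0.031242816337213934))
(array([ 0.59182543,  0.01717915, -0.78661818]), np.float64(0.22618382352941174))
(array([ 0.59852542,  0.02754055, -0.59471369]), np.float64(0.3036363843273816))
[ 0.64167161 -0.03650994  0.012     ]
[0.56125266 0.09651423 0.012     ]
[0.5239813  0.04134167 0.012     ]
knobtop (array([0.59980873, 0.02880619, 0.12235442]), np.float64(0.0028545152624652862))
pegtop (array([0.62877374, 0.0128151 , 0.12343305]), np.float64(0.002942338913101844))
pivot (array([ 0.64773511, -0.00189216,  0.11011161]), np.float64(0.0012342516610695825))
```

```bash
python3 - <<'E'
from h import *
t=shot('top')
for n,u,v in(('cord1',323,203),('c1',328,160),('c2',340,205),('c2b',314,225),('c2c',320,250),('red',383,174),('pink',367,220),('grR',403,300),('grTop',395,265)): print(n,at(t,u,v,.0).round(3), at(t,u,v,.15).round(3) if n[0]=='g' else '')
crop(t,(295,130,455,250),5,'t2.png')
from scipy.spatial.transform import Rotation as R
def rel(x,y,z,jaw):
    o=robot.get_obs();M=R.from_quat(o['tool_rot']).as_matrix();d=M.T@(np.array([x,y,z])-o['position'])*1000
    cur=np.degrees(np.arctan2(M[1,1],M[0,1])); tr=-(jaw-cur); tr=(tr+90)%180-90
    return d.round(1),round(tr,1),cur
print(rel(.6287,.013,.25,55.9))
E
cat >> h.py <<'E'
def rel(x,y,z,jaw):
    o=robot.get_obs();M=R.from_quat(o['tool_rot']).as_matrix();d=M.T@(np.array([x,y,z])-o['position'])*1000
    cur=np.degrees(np.arctan2(M[1,1],M[0,1])); tr=-(jaw-cur); tr=(tr+90)%180-90
    print('shift',d.round(1),'turn',round(tr,1),'cur',cur.round(1),'q6',o['q'][5],'pos',np.round(o['position'],4),'w',round(o['grip_width'],4),'t',o['time'])
E
```

```text
cord1 [ 0.598 -0.094  0.   ] 
c1 [ 0.706 -0.105  0.   ] 
c2 [ 0.594 -0.136  0.   ] 
c2b [ 0.543 -0.073  0.   ] 
c2c [ 0.483 -0.088  0.   ] 
red [ 0.675 -0.241  0.   ] 
pink [ 0.559 -0.202  0.   ] 
grR [ 0.368 -0.289  0.   ] [ 0.374 -0.25   0.15 ]
grTop [ 0.451 -0.27   0.   ] [ 0.446 -0.234  0.15 ]
(array([  -2.4, -341.6,  561.4]), np.float64(8.5), np.float64(64.40104365560377))
```

View pics/t2.png

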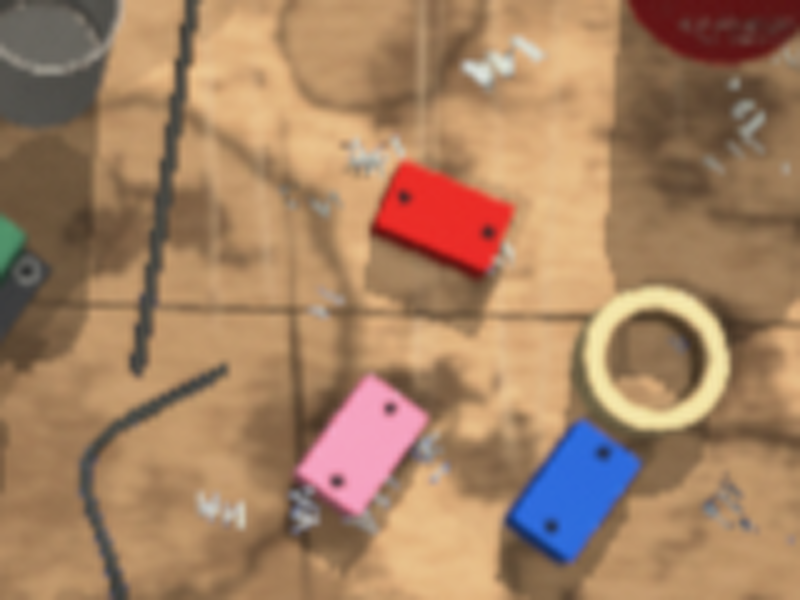

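Request:
move_arm(commands=[[0.45,-40,0,0,0],[0.45,-60,-40,60,5],[0.45,-60,-80,120,11],[0.45,-60,-110,180,11],[0.45,-60,-140,240,11],[0.45,-60,-170,280,11],[0.45,-60,-190,320,11],[0.45,-60,-210,350,11]], newtons=10)

```text
time: 2.27
position: [0.4301, 0.3199, 0.3069]
tool_rot: [0.222, 0.671, -0.222, 0.672]
ft_force: [0.6, -0.0, -0.1]
grip_width: 0.0416
```

Run:
```python
from h import *
rel(.6275,.012,.16,53)
```

```text
shift [ 146.9 -129.7  341.9] turn 0.4 cur 53.4 q6 -0.5015216778063064 pos [0.4301 0.3199 0.3069] w 0.0416 t 2.2667
```

Request:
move_arm(commands=[[0.45,0,-20,40,0],[0.45,0,-35,80,0],[0.45,0,-50,120,0],[0.45,0,-65,160,0],[0.45,20,-80,200,0],[0.45,40,-95,240,0],[0.45,60,-110,280,0],[0.45,80,-130,320,0]])

```text
time: 2.93
position: [0.597, 0.0481, 0.2381]
tool_rot: [0.222, 0.671, -0.222, 0.672]
ft_force: [-1.1, 0.6, -0.4]
grip_width: 0.0237
```

Request:
move_arm(commands=[[0.45,0,0,0,0]])

```text
time: 3.02
position: [0.5981, 0.0435, 0.2352]
tool_rot: [0.223, 0.671, -0.225, 0.67]
ft_force: [0.2, 0.8, -0.3]
grip_width: 0.0241
```

Run:
```python
from h import *
rel(.6275,.012,.16,53)
```

```text
shift [75.2 -7.2 42.4] turn 0.1 cur 53.1 q6 -1.0368711071022385 pos [0.5981 0.0435 0.2352] w 0.0241 t 3.0167
```

Request:
move_arm(commands=[[0.45,20,-5,25,0],[0.45,40,-7,42,0],[0.45,60,-7,42,0],[0.45,60,-7,42,0],[0.45,60,-7,42,0]])

```text
time: 3.43
position: [0.6242, 0.0196, 0.1777]
tool_rot: [0.222, 0.673, -0.222, 0.67]
ft_force: [0.3, 0.4, 0.2]
grip_width: 0.0238
```

Run:
```python
from h import *
rel(.6275,.012,.135,53)
t=shot('top');s=shot('scene')
crop(t,(225,130,345,220),6,'t3.png');crop(s,(240,150,370,260),6,'s3.png')
```

```text
shift [42.6 -4.1  7.4] turn 0.4 cur 53.4 q6 -1.0794047412055185 pos [0.6242 0.0196 0.1777] w 0.0238 t 3.4333
```

View pics/t3.png

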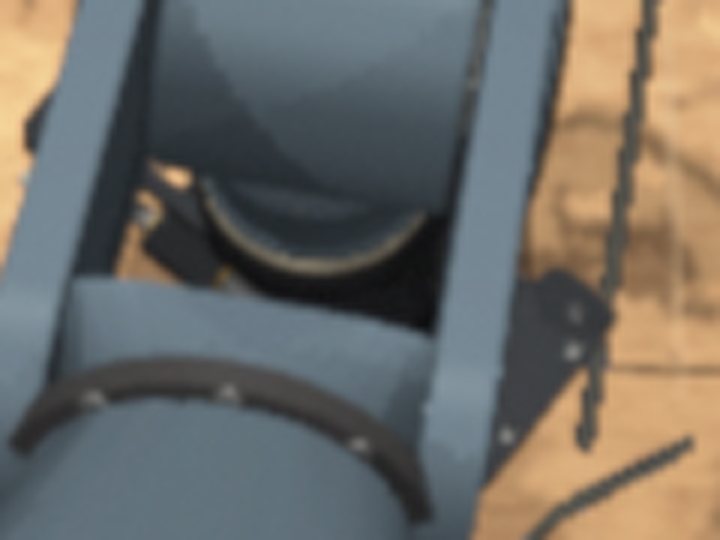

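View pics/s3.png

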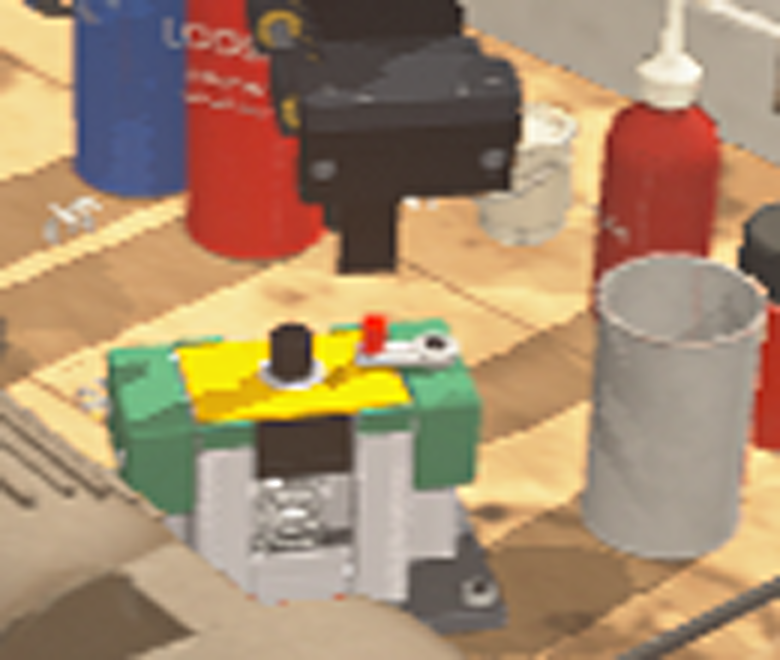

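Request:
move_arm(commands=[[0.45,15,0,0,0],[0.45,15,0,0,0],[0.45,15,0,0,0]])

```text
time: 3.78
position: [0.6252, 0.0198, 0.1646]
tool_rot: [0.222, 0.671, -0.222, 0.672]
ft_force: [-0.1, 0.1, 0.7]
grip_width: 0.0236
```

Run:
```python
from h import *
rel(.6275,.012,.135,53)
```

```text
shift [29.6 -4.9  6.5] turn 0.5 cur 53.5 q6 -1.0796121091836186 pos [0.6252 0.0198 0.1646] w 0.0236 t 3.7833
```

Request:
move_arm(commands=[[0.45,0,-5,6,0],[0.45,0,-5,6,0],[0.45,15,-5,6,0],[0.45,28,-5,6,0],[0.45,29,-5,6,0],[0.45,29,-5,6,0]])

```text
time: 4.28
position: [0.6269, 0.0115, 0.1345]
tool_rot: [0.222, 0.672, -0.222, 0.671]
ft_force: [0.5, 0.8, 0.2]
grip_width: 0.0237
```

Run:
```python
from h import *
rel(.6275,.012,.135,53)
s=shot('scene')
crop(s,(240,150,370,260),6,'s4.png')
```

```text
shift [-0.5  0.8  0.1] turn 0.4 cur 53.4 q6 -1.091402194477651 pos [0.6269 0.0115 0.1345] w 0.0237 t 4.2833
```

View pics/s4.png

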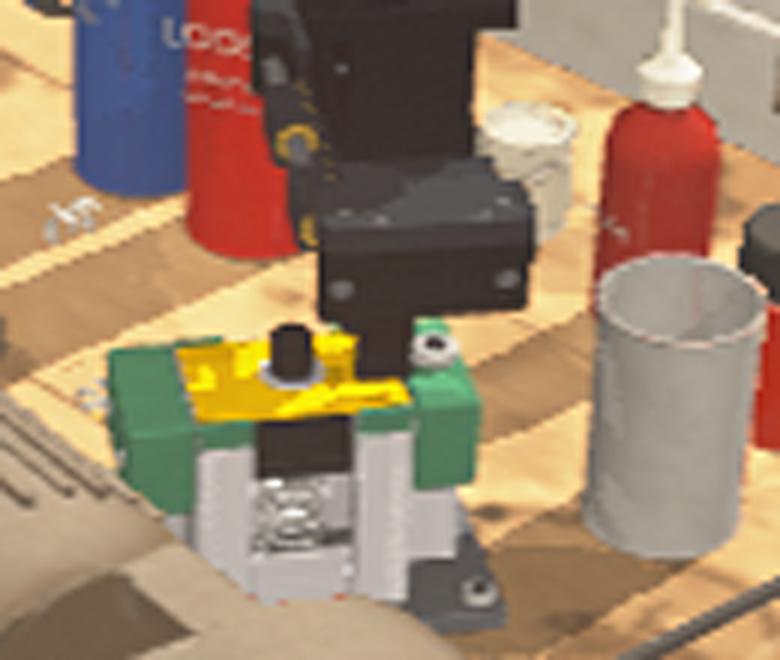

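Request:
move_arm(commands=[[0.45,0,3,0.5,7],[0.45,0,5.8,1.3,14],[0.45,0,8.5,2.4,21],[0.45,0,11.1,3.9,28],[0.45,0,13.4,5.6,35],[0.45,0,15.6,7.6,42],[0.45,0,17.4,9.9,49],[0.45,0,19,12.4,56]])

```text
time: 5.0
position: [0.6479, 0.0201, 0.1356]
tool_rot: [-0.513, -0.488, 0.513, -0.486]
ft_force: [-1.1, 1.9, 1.2]
grip_width: 0.024
```

Run:
```python
from h import *
# target tool pose for phi
C=np.array([.5995,.0285]);X=np.array([.829,-.559]);Y=np.array([.559,.829])
for phi in (68,76,84,92,96):
    p=np.radians(phi); w=C+X*(.056-.024*np.cos(p))+Y*.024*np.sin(p); print(phi,end=' '); rel(w[0],w[1],.134,55.9-phi)
```

```text
68 shift [ 1.6  3.  -0.7] turn 9.2 cur -2.9 q6 -0.09042533413602945 pos [0.6479 0.0201 0.1356] w 0.024 t 5.0
76 shift [1.6 6.2 0. ] turn 17.2 cur -2.9 q6 -0.09042533413602945 pos [0.6479 0.0201 0.1356] w 0.024 t 5.0
84 shift [1.6 9.4 1.3] turn 25.2 cur -2.9 q6 -0.09042533413602945 pos [0.6479 0.0201 0.1356] w 0.024 t 5.0
92 shift [ 1.6 12.3  2.9] turn 33.2 cur -2.9 q6 -0.09042533413602945 pos [0.6479 0.0201 0.1356] w 0.024 t 5.0
96 shift [ 1.6 13.7  3.8] turn 37.2 cur -2.9 q6 -0.09042533413602945 pos [0.6479 0.0201 0.1356] w 0.024 t 5.0
```

Request:
move_arm(commands=[[0.45,1,3,-0.7,7],[0.45,1,6.2,0,14],[0.45,1,9.4,1.3,21],[0.45,1,10.8,2,28],[0.6,1,10.8,2,28],[0.75,1,10.8,2,28],[0.75,1,10.8,2,28],[0.75,1,10.8,2,28]], newtons=5)

```text
time: 5.67
position: [0.6592, 0.0171, 0.1341]
tool_rot: [0.614, 0.351, -0.614, 0.351]
ft_force: [-0.3, 1.2, -0.3]
grip_width: 0.0123
```

Request:
move_arm(commands=[[0.45,0,0,0,0],[0.3,0,0,0,0],[0.3,-10,0,0,0],[0.3,-40,0,0,0],[0.3,-40,0,-20,-7],[0.3,-40,0,-20,-14]])

```text
time: 6.17
position: [0.6726, 0.0357, 0.1771]
tool_rot: [0.568, 0.423, -0.563, 0.426]
ft_force: [-0.7, 0.2, 0.6]
grip_width: 0.03
```

Run:
```python
from h import *
rel(.6,.0285,.16,55.9)
s=shot('scene')
crop(s,(240,150,370,260),6,'s5.png')
```

```text
shift [ 16.5 -67.8  27.2] turn -72.1 cur -16.2 q6 0.16916652501950596 pos [0.6726 0.0357 0.1771] w 0.03 t 6.1667
```

View pics/s5.png

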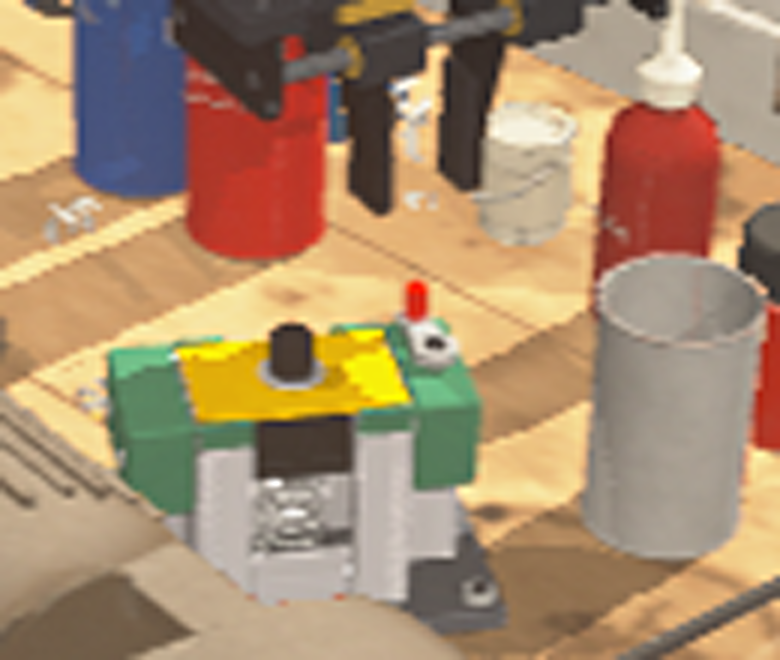

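The tab now points to the side, with the peg at (417,300) in the crop, and the cover is still in its frame. Next I'll grip the knob.

Request:
move_arm(commands=[[0.1,0,-20,8,-7.1],[0.1,0,-40,16,-14.2],[0.1,0,-60,24,-21.3],[0.1,0,-68,27,-28.4],[0.1,0,-68,27,-35.5],[0.1,0,-68,27,-42.6],[0.1,0,-68,27,-49.7],[0.1,0,-68,27,-56.8]])

```text
time: 6.88
position: [0.5964, 0.0273, 0.1741]
tool_rot: [0.296, 0.642, -0.297, 0.642]
ft_force: [-0.6, -0.2, -0.6]
grip_width: 0.0392
```

Request:
move_arm(commands=[[0.1,0,0,0,-7.1],[0.1,0,0,0,-14.2],[0.1,0,0,0,-15],[0.1,0,0,0,-15]])

```text
time: 7.22
position: [0.5964, 0.0275, 0.1739]
tool_rot: [0.213, 0.674, -0.213, 0.674]
ft_force: [-0.4, 0.2, 0.4]
grip_width: 0.0394
```

Run:
```python
from h import *
rel(.6,.0285,.131,55.9)
s=shot('scene')
crop(s,(240,150,370,260),6,'s6.png')
```

```text
shift [42.9  2.9  2.3] turn -0.9 cur 55.0 q6 -1.1001985040337257 pos [0.5964 0.0275 0.1739] w 0.0394 t 7.2167
```

View pics/s6.png

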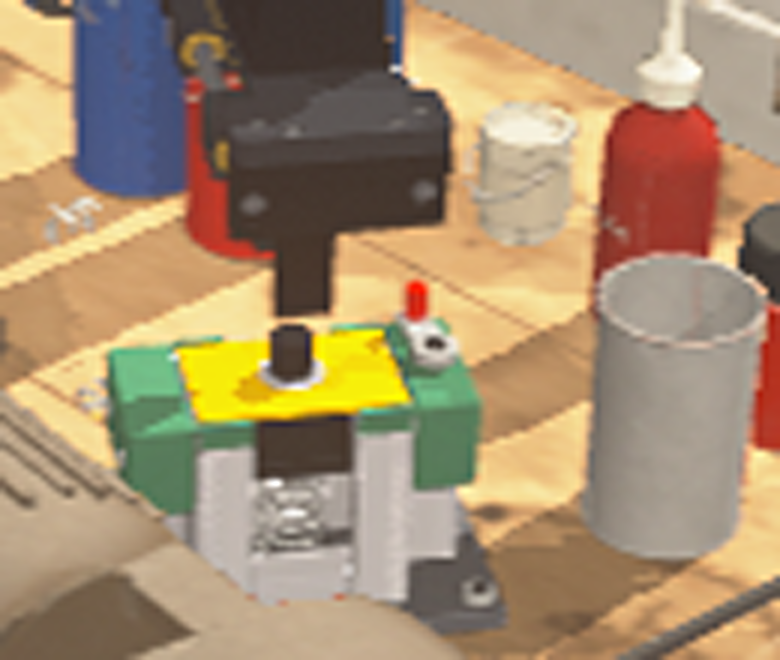

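Request:
move_arm(commands=[[0.1,15,3,2.3,-1],[0.1,35,3,2.3,-1],[0.1,42,3,2.3,-1],[0.1,42,3,2.3,-1],[0.6,42,3,2.3,-1],[0.9,42,3,2.3,-1],[0.9,42,3,2.3,-1],[0.9,42,3,2.3,-1]], newtons=20)

```text
time: 7.93
position: [0.6007, 0.0289, 0.1326]
tool_rot: [0.206, 0.676, -0.206, 0.677]
ft_force: [0.3, 0.3, 0.2]
grip_width: 0.0204
```

Run:
```python
from h import *
rel(.6,.0285,.131,55.9); print(robot.get_obs()['ft_force'])
```

```text
shift [ 1.6 -0.8 -0.4] turn 0.3 cur 56.2 q6 -1.118208215547633 pos [0.6007 0.0289 0.1326] w 0.0204 t 7.9333
[0.31091874 0.30564508 0.23980762]
```

Request:
move_arm(commands=[[0.9,0,0,0,0],[0.9,0,0,0,0],[0.9,-10,0,0,0],[0.9,-30,0,0,0],[0.9,-50,0,0,0],[0.9,-60,0,0,0],[0.9,-60,0,0,0]])

```text
time: 8.52
position: [0.6013, 0.0284, 0.1944]
tool_rot: [0.205, 0.675, -0.205, 0.678]
ft_force: [0.7, 0.6, -0.7]
grip_width: 0.0175
```

Run:
```python
from h import *
rel(.655,.158,.1,55.9); print(robot.get_obs()['ft_force'])
s=shot('scene')
crop(s,(220,120,360,260),5,'s7.png')
```

```text
shift [ 94.4 137.4 -27.9] turn 0.3 cur 56.2 q6 -1.1184939932713893 pos [0.6013 0.0284 0.1944] w 0.0175 t 8.5167
[ 0.7302306   0.5730457  -0.73549705]
```

View pics/s7.png

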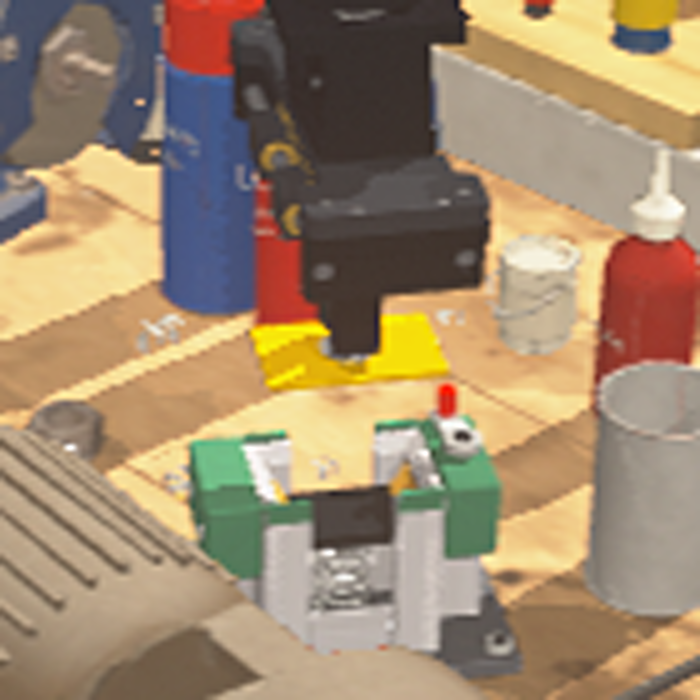

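Request:
move_arm(commands=[[0.9,0,30,-6,0],[0.9,0,60,-12,0],[0.9,0,90,-18,0],[0.9,0,120,-24,0],[0.9,0,137,-28,0],[0.9,30,137,-28,0],[0.9,60,137,-28,0],[0.9,90,137,-28,0]])

```text
time: 9.23
position: [0.6521, 0.1588, 0.0995]
tool_rot: [0.205, 0.677, -0.205, 0.676]
ft_force: [0.5, 0.2, -1.0]
grip_width: 0.0168
```

Request:
move_arm(commands=[[0.9,30,0,0,0],[0.9,45,0,0,0],[0.9,45,0,0,0]])

```text
time: 9.48
position: [0.6482, 0.1577, 0.0503]
tool_rot: [0.204, 0.681, -0.207, 0.672]
ft_force: [-0.4, 0.3, -0.6]
grip_width: 0.0169
```

Run:
```python
from h import *
rel(.655,.158,.0346,55.9); print(robot.get_obs()['ft_force'])
```

```text
shift [15.7  4.1  5.6] turn 0.3 cur 56.2 q6 -0.9088703829047035 pos [0.6482 0.1577 0.0503] w 0.0169 t 9.4833
[-0.35566435  0.30276289 -0.60784594]
```

Request:
move_arm(commands=[[0.9,8,0,0,0],[0.9,12,0,0,0],[0.9,12,0,0,0]])

```text
time: 9.73
position: [0.6531, 0.1582, 0.0445]
tool_rot: [0.206, 0.677, -0.206, 0.677]
ft_force: [0.1, -0.6, -0.5]
grip_width: 0.0173
```

Request:
move_arm(commands=[[0.9,3,0,0,0],[0.9,3,0,0,0]])

```text
time: 9.9
position: [0.6535, 0.1584, 0.0423]
tool_rot: [0.206, 0.676, -0.205, 0.677]
ft_force: [-1.3, 1.3, -0.7]
grip_width: 0.0171
```

Request:
move_arm(commands=[[0.9,4,0,0,0],[0.9,5,0,0,0],[0.9,5,0,0,0]])

```text
time: 10.15
position: [0.6529, 0.1583, 0.0366]
tool_rot: [0.206, 0.677, -0.206, 0.677]
ft_force: [0.0, 0.3, -0.6]
grip_width: 0.017
```

Request:
move_arm(commands=[[0.9,2,0,0,0],[0.9,2,0,0,0]])

```text
time: 10.32
position: [0.6532, 0.1584, 0.0346]
tool_rot: [0.206, 0.676, -0.205, 0.677]
ft_force: [-0.4, 0.2, -0.4]
grip_width: 0.0171
```

Request:
move_arm(commands=[[0.9,1,0,0,0],[0.9,1.5,0,0,0],[0.9,1.5,0,0,0]])

```text
time: 10.57
position: [0.6532, 0.1584, 0.0346]
tool_rot: [0.206, 0.676, -0.205, 0.677]
ft_force: [-1.9, -0.6, 6.2]
grip_width: 0.0172
```

Contact with the bench: the force reads 6 N upward and the arm stopped at TCP z 0.0346, as predicted. Releasing.

Request:
move_arm(commands=[[0.9,-1,0,0,0],[0.4,-1,0,0,0],[0.1,-1,0,0,0],[0.1,-1,0,0,0],[0.1,-20,0,0,0],[0.1,-50,0,0,0],[0.1,-80,0,0,0],[0.1,-110,0,0,0]])

```text
time: 11.23
position: [0.6526, 0.1583, 0.1435]
tool_rot: [0.205, 0.677, -0.206, 0.676]
ft_force: [0.1, -0.3, -0.6]
grip_width: 0.0388
```

Run:
```python
from h import *
rel(.541,-.301,.2,90-36.7)
s=shot('scene','s8.png');t=shot('top','t8.png')
crop(s,(180,120,340,260),5,'s8c.png')
```

```text
shift [ -56.3 -443.7  162.7] turn 2.9 cur 56.2 q6 -0.9089755879252215 pos [0.6526 0.1583 0.1435] w 0.0388 t 11.2333
```

View pics/s8c.png

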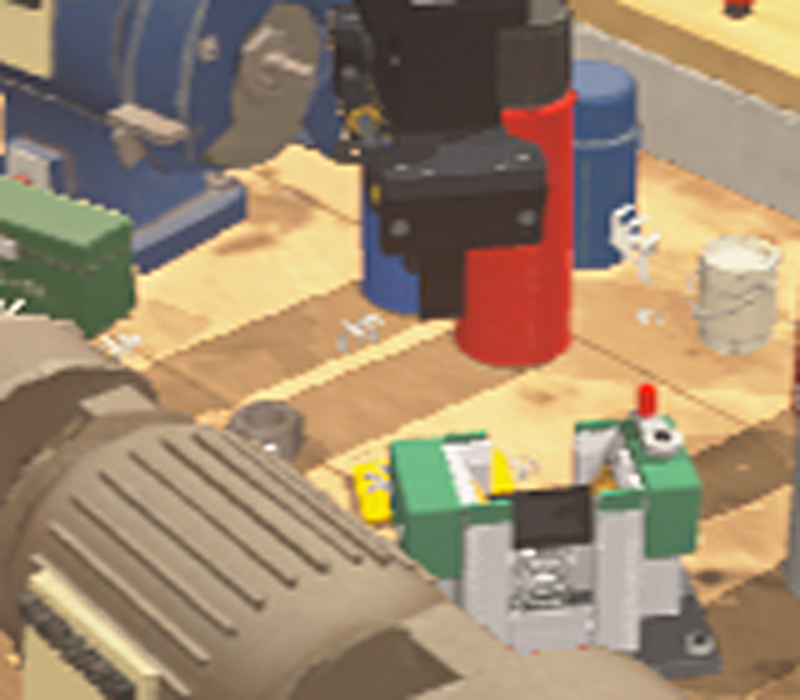

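View pics/t8.png

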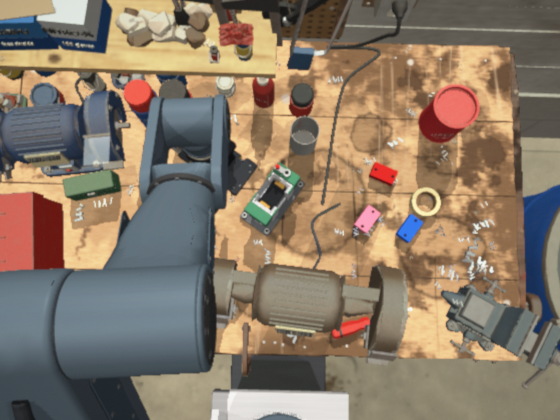

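Request:
move_arm(commands=[[0.0,-40,-30,10,2],[-0.4,-75,-60,20,3],[-0.4,-75,-100,35,3],[-0.4,-75,-140,50,3],[-0.4,-75,-180,65,3],[-0.4,-75,-220,80,3],[-0.4,-75,-260,95,3],[-0.4,-75,-300,110,3]])

```text
time: 12.0
position: [0.5803, -0.1371, 0.2174]
tool_rot: [0.223, 0.671, -0.223, 0.671]
ft_force: [0.9, -0.8, 0.0]
grip_width: 0.0606
```

Run:
```python
from h import *
rel(.541,-.301,.1,90-36.7)
```

```text
shift [ 117.4 -154.8   66.8] turn -0.1 cur 53.2 q6 -1.3479606304774088 pos [ 0.5803 -0.1371  0.2174] w 0.0606 t 12.0
```

Request:
move_arm(commands=[[-0.4,0,-38,16,0],[-0.4,0,-75,32,0],[-0.4,10,-110,48,0],[-0.4,40,-140,60,0],[-0.4,70,-148,65,0],[-0.4,100,-148,65,0],[-0.4,115,-148,65,0],[-0.4,115,-148,65,0]])

```text
time: 12.67
position: [0.5417, -0.2915, 0.0981]
tool_rot: [0.225, 0.674, -0.222, 0.667]
ft_force: [0.7, 0.4, 0.3]
grip_width: 0.0608
```

Run:
```python
from h import *
rel(.541,-.301,.1,90-36.7)
s=shot('scene')
crop(s,(320,220,460,360),5,'s9.png')
from fit import *
h=cv2.cvtColor(s['image'],cv2.COLOR_RGB2HSV); k=cv2.inRange(h,(100,100,40),(125,255,255)); z=np.zeros_like(k); z[312:345,362:410]=k[312:345,362:410]
print(fit([s],[(z>0).astype(float)],[.541,-.301,-.64],.06,.036,0,.024))
```

```text
shift [-2.  -8.   5.1] turn -0.2 cur 53.1 q6 -1.6023082356331606 pos [ 0.5417 -0.2915  0.0981] w 0.0608 t 12.6667
(array([ 0.54247094, -0.30007657, -0.65085186]), np.float64(0.10465397923875433))
```

View pics/s9.png

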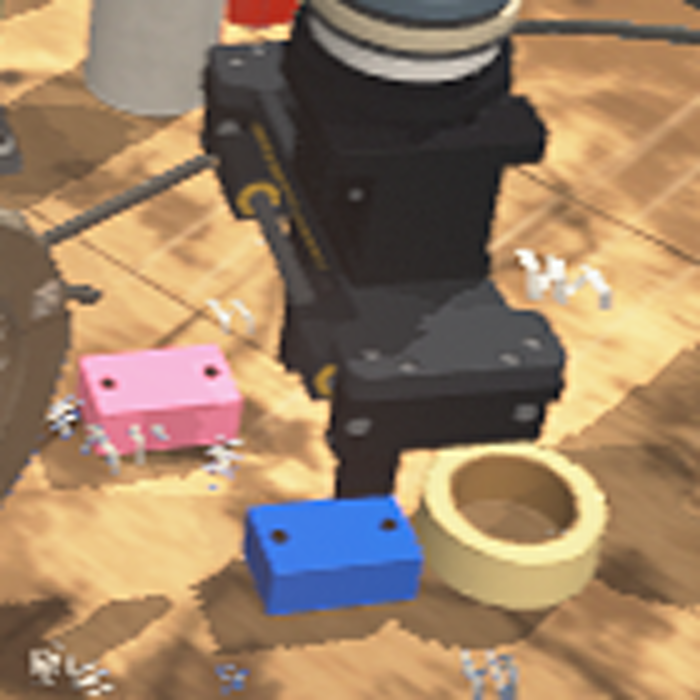

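Request:
move_arm(commands=[[-0.4,0,-8,5.5,0],[-0.4,0,-8,5.5,0],[-0.4,30,-8,5.5,0],[-0.4,55,-8,5.5,0],[-0.4,66,-8,5.5,0],[-0.4,66,-8,5.5,0],[-0.4,66,-8,5.5,0]])

```text
time: 13.3
position: [0.545, -0.303, 0.0379]
tool_rot: [0.223, 0.671, -0.223, 0.671]
ft_force: [0.6, 0.1, 0.7]
grip_width: 0.0607
```

Run:
```python
from h import *
rel(.542,-.3005,.028,90-36.7)
```

```text
shift [ 9.9  0.2 -3.9] turn -0.1 cur 53.2 q6 -1.615100367468243 pos [ 0.545  -0.303   0.0379] w 0.0607 t 13.3
```

Request:
move_arm(commands=[[-0.4,5,0,-4,0],[-0.4,10,0,-4,0],[-0.4,10,0,-4,0],[-0.4,10,0,-4,0]])

```text
time: 13.63
position: [0.5413, -0.3003, 0.0275]
tool_rot: [0.223, 0.671, -0.223, 0.671]
ft_force: [0.3, 0.7, -0.0]
grip_width: 0.0609
```

Request:
move_arm(commands=[[0.0,0,0,0,0],[0.5,0,0,0,0],[0.5,0,0,0,0],[0.5,0,0,0,0],[0.5,0,0,0,0],[0.5,0,0,0,0]], newtons=40)

```text
time: 14.13
position: [0.5413, -0.3003, 0.0272]
tool_rot: [0.223, 0.671, -0.223, 0.671]
ft_force: [-0.7, -0.5, 1.0]
grip_width: 0.0358
```

Run:
```python
from h import *
rel(.542,-.3005,.028,90-36.7)
from fit import *
s=shot('scene')
h=cv2.cvtColor(s['image'],cv2.COLOR_RGB2HSV); k=cv2.inRange(h,(100,100,40),(125,255,255)); z=np.zeros_like(k); z[312:345,362:410]=k[312:345,362:410]
z=cv2.morphologyEx(z,cv2.MORPH_CLOSE,np.ones((5,5)))
print(fit([s],[(z>0).astype(float)],[.541,-.301,-.64],.06,.036,0,.024))
crop(s,(320,220,460,360),5,'s10.png')
```

```text
shift [-0.8  0.3  0.6] turn -0.1 cur 53.2 q6 -1.615343768605401 pos [ 0.5413 -0.3003  0.0272] w 0.0358 t 14.1333
(array([ 0.5228045 , -0.28504793, -1.02387784]), np.float64(1.7631463396169278))
```

View pics/s10.png

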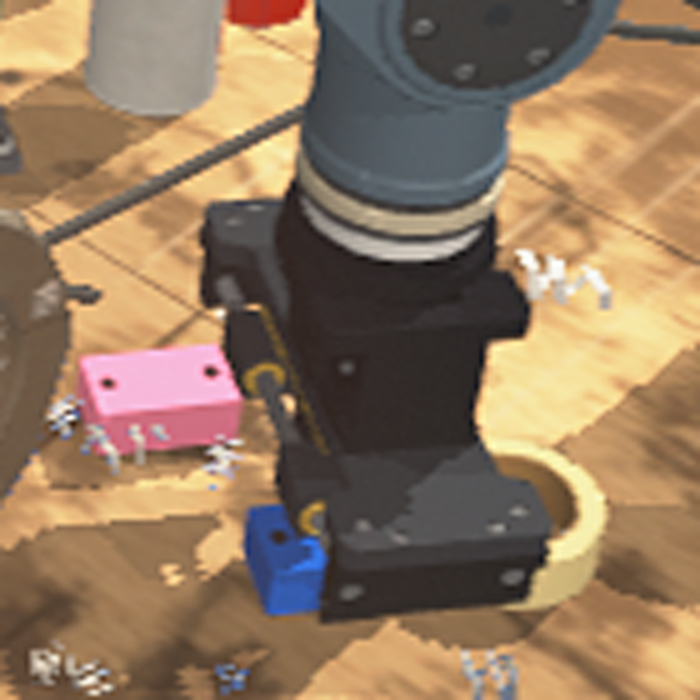

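Request:
move_arm(commands=[[0.5,-25,0,0,0],[0.5,-60,0,0,0],[0.5,-100,0,0,0],[0.5,-140,15,-7,0],[0.5,-170,40,-18,0],[0.5,-175,75,-33,0],[0.5,-175,110,-48,0],[0.5,-175,145,-63,0]])

```text
time: 14.85
position: [0.578, -0.1454, 0.2035]
tool_rot: [0.224, 0.67, -0.224, 0.672]
ft_force: [0.7, 0.0, -1.3]
grip_width: 0.0357
```

Run:
```python
from h import *
rel(.5993,.0288,.19,55.9)
s=shot('scene')
crop(s,(260,140,460,360),3,'s11.png')
```

```text
shift [ 13.3 152.1 -87.5] turn -2.8 cur 53.1 q6 -1.3610742450307085 pos [ 0.578  -0.1454  0.2035] w 0.0357 t 14.85
```

View pics/s11.png

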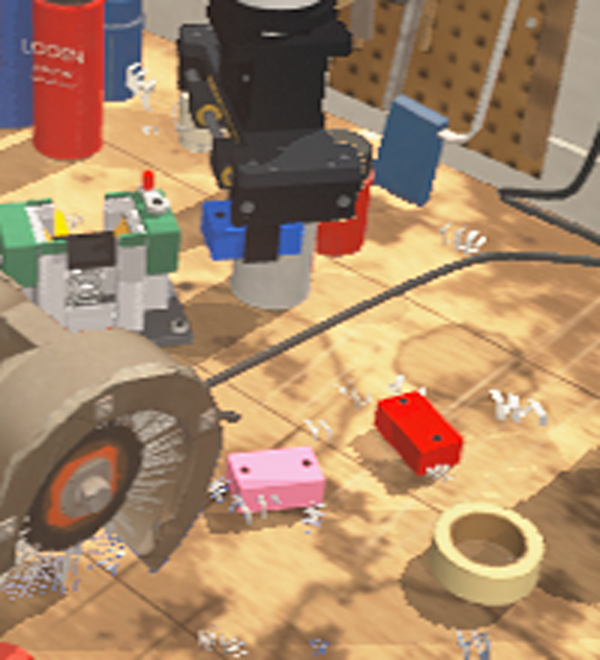

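Run:
```python
from h import *
t=shot('top')
crop(t,(235,150,315,240),7,'t11.png')
```

```text
(no output)
```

View pics/t11.png

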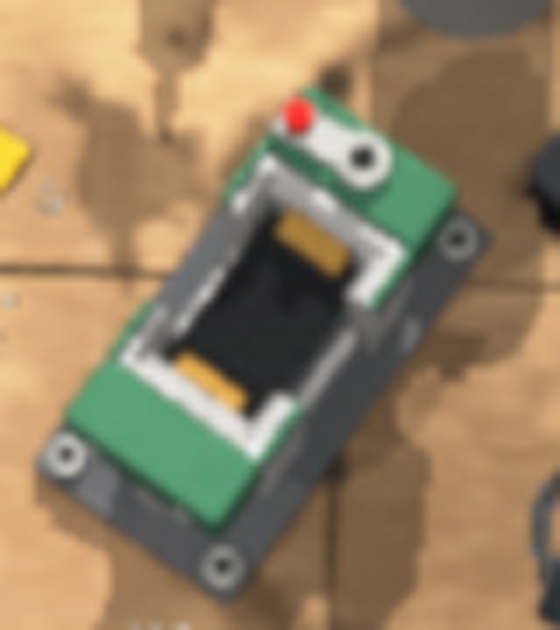

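Run:
```python
from h import *
t=shot('top')
f=lambda u,v,z: at(t,235+u/7-.43,150+v/7-.43,z)
print(f(262,313,.083),f(264.5,305.5,.1)); a,b=f(313,243,.083),f(211,383,.083); print(np.degrees(np.arctan2(*(a-b)[1::-1])), np.linalg.norm(a-b))
# bolts at z .012
for u,v in((457,238),(66,454),(222,566)): print(f(u,v,.012))
print(f(362,157,.107))
```

```text
[0.60138432 0.03054737 0.083     ] [0.60087088 0.0296043  0.1       ]
-34.040372531380804 0.05695843156414855
[ 0.64221775 -0.03565867  0.012     ]
[0.56261915 0.09753211 0.012     ]
[0.52532972 0.04262222 0.012     ]
[ 6.48840286e-01 -3.53184931e-04  1.07000000e-01]
```

Request:
move_arm(commands=[[0.5,5,35,-20,-3],[0.5,5,70,-40,-3],[0.5,5,105,-60,-3],[0.5,5,135,-78,-3],[0.5,5,150,-87,-3],[0.5,5,150,-87,-3],[0.5,5,150,-87,-3]])

```text
time: 15.58
position: [0.5978, 0.0254, 0.1967]
tool_rot: [0.205, 0.677, -0.205, 0.677]
ft_force: [0.5, -0.7, -0.3]
grip_width: 0.0358
```

Run:
```python
from h import *
rel(.6001,.0297,.14,55.9)
```

```text
shift [56.7  4.9 -0.5] turn 0.4 cur 56.3 q6 -1.1252796433389702 pos [0.5978 0.0254 0.1967] w 0.0358 t 15.5833
```

Request:
move_arm(commands=[[0.5,10,5,-0.5,0.4],[0.5,35,5,-0.5,0.4],[0.5,60,5,-0.5,0.4],[0.5,60,5,-0.5,0.4],[0.5,60,5,-0.5,0.4]])

```text
time: 16.0
position: [0.5991, 0.0287, 0.1353]
tool_rot: [0.208, 0.677, -0.209, 0.674]
ft_force: [0.2, -0.9, -1.0]
grip_width: 0.0359
```

Run:
```python
from h import *
rel(.6001,.0297,.12,55.9)
s=shot('scene')
crop(s,(240,150,370,260),6,'s12.png')
```

```text
shift [15.3  1.4  0.4] turn -0.2 cur 55.7 q6 -1.109285897481447 pos [0.5991 0.0287 0.1353] w 0.0359 t 16.0
```

View pics/s12.png

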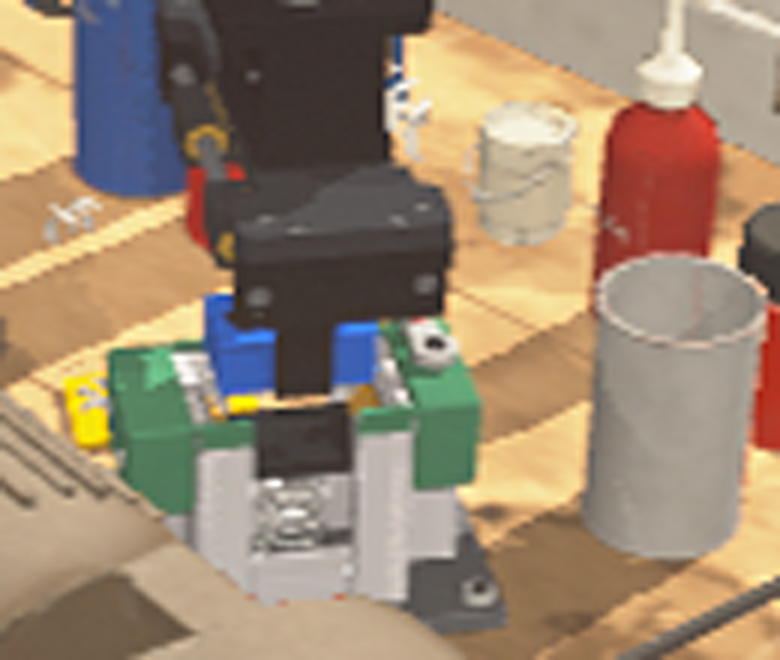

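Request:
move_arm(commands=[[0.5,5,1.2,0.4,0],[0.5,10,1.2,0.4,0],[0.5,16,1.2,0.4,0],[0.5,16,1.2,0.4,0]])

```text
time: 16.38
position: [0.6007, 0.031, 0.1205]
tool_rot: [0.208, 0.676, -0.208, 0.675]
ft_force: [-1.3, 0.1, -1.4]
grip_width: 0.0357
```

Request:
move_arm(commands=[[0.5,3,0,0,0],[0.5,6,0,0,0],[0.5,6,0,0,0]])

```text
time: 16.63
position: [0.6015, 0.031, 0.1149]
tool_rot: [0.208, 0.676, -0.208, 0.676]
ft_force: [0.5, -0.9, 0.5]
grip_width: 0.0357
```

Run:
```python
from h import *
rel(.6001,.0297,.0962,55.9)
```

```text
shift [18.7 -1.9 -0.4] turn -0.1 cur 55.8 q6 -1.1078091190401187 pos [0.6015 0.031  0.1149] w 0.0357 t 16.6333
```

Request:
move_arm(commands=[[0.5,0,-1.5,-0.3,0],[0.5,4,-1.5,-0.3,0],[0.5,8,-1.5,-0.3,0],[0.5,12,-1.5,-0.3,0],[0.5,16,-1.5,-0.3,0],[0.5,18,-1.5,-0.3,0],[0.5,18,-1.5,-0.3,0]])

```text
time: 17.22
position: [0.6011, 0.0301, 0.0972]
tool_rot: [0.208, 0.675, -0.208, 0.677]
ft_force: [2.9, 2.0, 2.2]
grip_width: 0.0359
```

Run:
```python
from h import *
rel(.6001,.0297,.0762,55.9);print(robot.get_obs()['ft_force'])
s=shot('scene')
crop(s,(240,150,370,260),6,'s13.png')
```

```text
shift [21.  -0.9 -0.7] turn -0.1 cur 55.8 q6 -1.1096798629180527 pos [0.6011 0.0301 0.0972] w 0.0359 t 17.2167
[2.89120529 2.02344929 2.18834474]
```

View pics/s13.png

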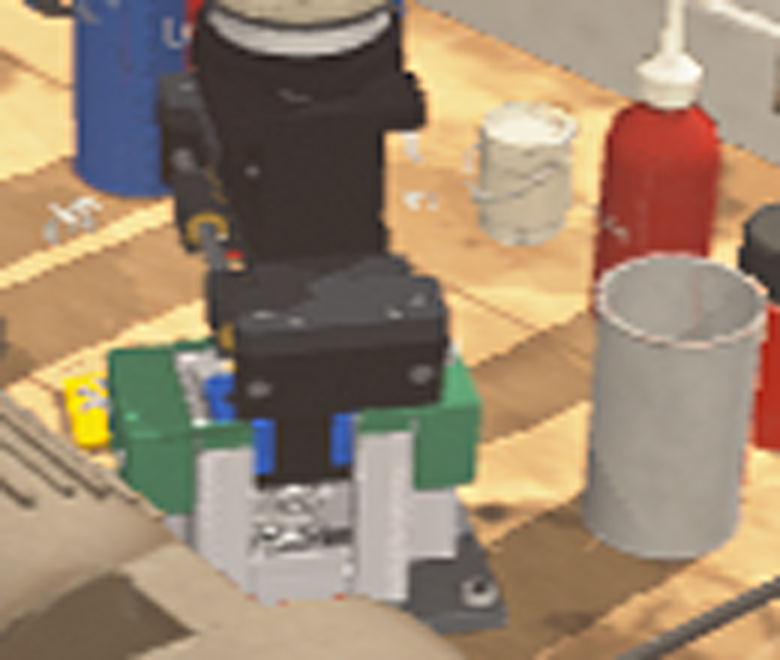

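Request:
move_arm(commands=[[0.5,3,0.7,0.3,0],[0.5,7,0.7,0.3,0],[0.5,11,0.7,0.3,0],[0.5,15,0.7,0.3,0],[0.5,18,0.7,0.3,0],[0.5,20,0.7,0.3,0],[0.5,20,0.7,0.3,0]])

```text
time: 17.85
position: [0.6012, 0.0301, 0.0771]
tool_rot: [0.208, 0.676, -0.208, 0.676]
ft_force: [1.5, 0.5, 2.8]
grip_width: 0.0356
```

Run:
```python
from h import *
rel(.6001,.0297,.0762,55.9);print(robot.get_obs()['ft_force'])
s=shot('scene')
crop(s,(240,150,370,260),6,'s14.png')
```

```text
shift [ 0.9 -0.9 -0.7] turn -0.1 cur 55.8 q6 -1.1090154282515787 pos [0.6012 0.0301 0.0771] w 0.0356 t 17.85
[1.51979156 0.5146436  2.75624885]
```

View pics/s14.png

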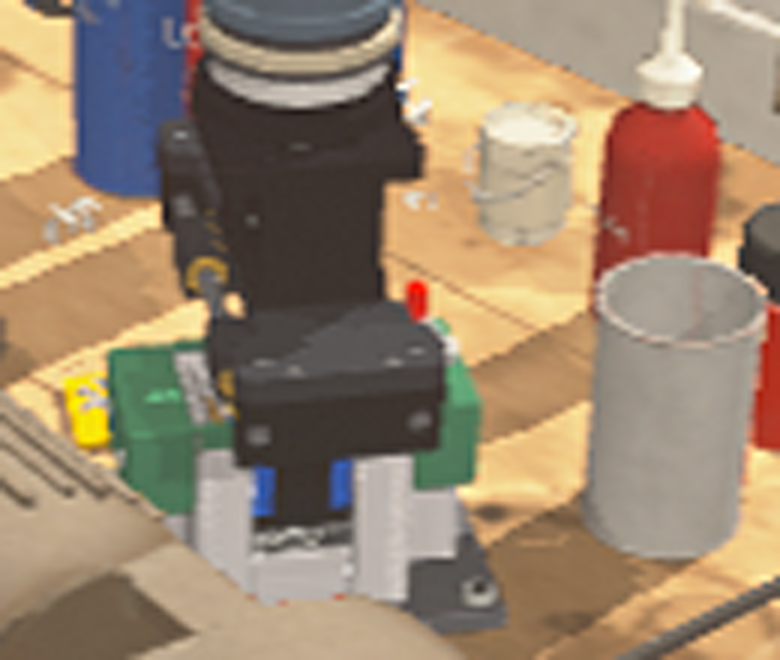

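Request:
move_arm(commands=[[0.5,2,0,0,0],[0.5,2.5,0,0,0],[0.5,2.5,0,0,0]])

```text
time: 18.15
position: [0.6012, 0.0301, 0.0748]
tool_rot: [0.208, 0.675, -0.208, 0.676]
ft_force: [1.6, 1.0, 4.6]
grip_width: 0.0358
```

Request:
move_arm(commands=[[0.1,0,0,0,0],[-0.3,0,0,0,0],[-0.3,0,0,0,0],[-0.3,0,0,0,0],[-0.3,-25,0,0,0],[-0.3,-60,0,0,0],[-0.3,-100,0,0,0]])

```text
time: 18.73
position: [0.598, 0.031, 0.1726]
tool_rot: [0.208, 0.679, -0.208, 0.673]
ft_force: [0.8, 0.1, 0.4]
grip_width: 0.0558
```

Run:
```python
from h import *
rel(.5623,.2200,.18,120.3);print(robot.get_obs()['ft_force'])
s=shot('scene')
crop(s,(240,150,370,260),6,'s15.png')
```

```text
shift [  -6.8  136.2 -135.9] turn -64.5 cur 55.8 q6 -1.1091381187933318 pos [0.598  0.031  0.1726] w 0.0558 t 18.7333
[0.75661983 0.13207144 0.38320155]
```

View pics/s15.png

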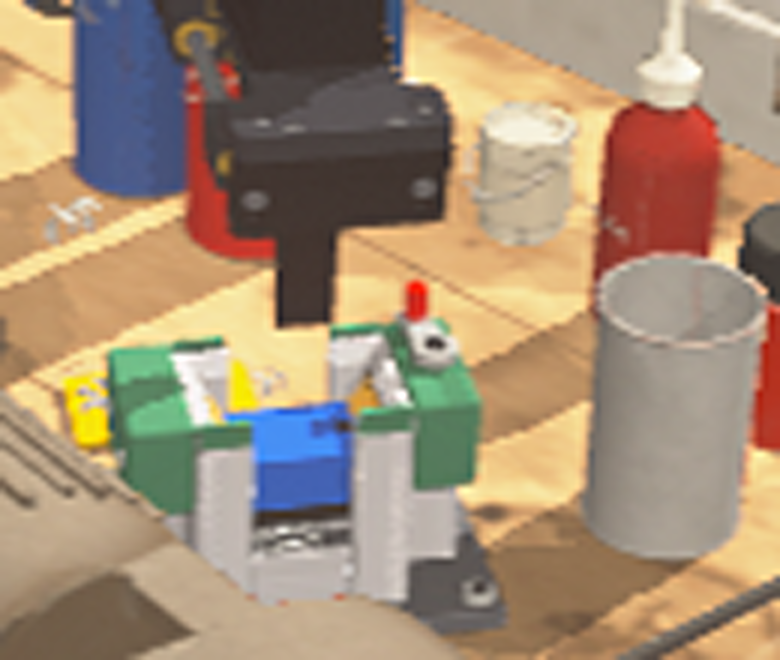

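Run:
```python
from h import *
s=shot('scene')
C=np.array([.6006,.0294]);X=np.array([.828,-.56]);Y=np.array([.56,.828])
im=cv2.resize(cv2.cvtColor(s['image'],cv2.COLOR_RGB2BGR)[150:260,240:370],None,fx=6,fy=6,interpolation=cv2.INTER_CUBIC)
for zt,col in((.076,(255,255,255)),):
  for a,b in(((-20,-18,0),(20,-18,0)),((-20,-18,-24),(20,-18,-24)),((-20,18,0),(20,18,0))):
    P=[]
    for p in(a,b):
        w=C+X*p[0]/1000+Y*p[1]/1000;u,v=proj(s,(*w,zt+p[2]/1000));P.append((int((u-240+.5)*6),int((v-150+.5)*6)))
    cv2.line(im,*P,col,1); print(P)
cv2.imwrite('pics/s16.png',im[250:550,150:500])
t=shot('top'); crop(t,(235,150,315,240),7,'t16.png')
```

```text
[(246, 467), (349, 457)]
[(245, 518), (347, 508)]
[(229, 414), (330, 405)]
```

View pics/s16.png

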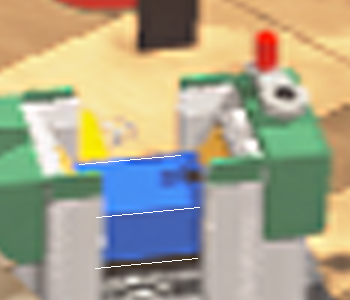

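The overlay edges match the blue blank, so it sits level under the lips. Next the metal blank.

Request:
move_arm(commands=[[-0.4,-20,10,-10,-7],[-0.4,-20,30,-30,-14],[-0.4,-20,50,-50,-21],[-0.4,-20,72,-72,-28],[-0.4,-20,94,-94,-35],[-0.4,-20,116,-116,-42],[-0.4,-20,132,-132,-49],[-0.4,-20,136,-136,-56]])

```text
time: 19.55
position: [0.5616, 0.2228, 0.1922]
tool_rot: [-0.136, 0.696, 0.138, 0.692]
ft_force: [1.0, -0.8, -0.7]
grip_width: 0.061
```

Request:
move_arm(commands=[[-0.4,20,0,0,-7],[-0.4,50,0,0,-8.5],[-0.4,70,0,0,-8.5],[-0.4,70,0,0,-8.5]])

```text
time: 19.88
position: [0.5596, 0.2186, 0.1184]
tool_rot: [-0.184, 0.687, 0.185, 0.678]
ft_force: [-1.1, -0.5, -0.6]
grip_width: 0.0611
```

Run:
```python
from h import *
rel(.5623,.2200,.09,120.3);print(robot.get_obs()['ft_force'])
s=shot('scene','s17.png'); crop(s,(160,120,300,260),5,'s17c.png'); t=shot('top'); crop(t,(160,150,260,260),5,'t17.png')
```

```text
shift [28.4 -0.3  3.4] turn 0.0 cur 120.3 q6 -1.9135967105635274 pos [0.5596 0.2186 0.1184] w 0.0611 t 19.8833
[-1.11902114 -0.46058332 -0.58017987]
```

View pics/s17c.png

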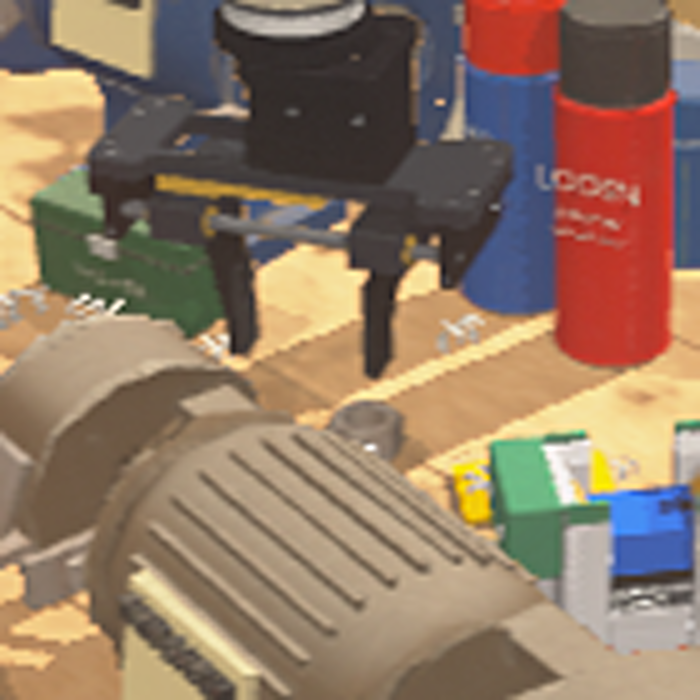

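View pics/t17.png

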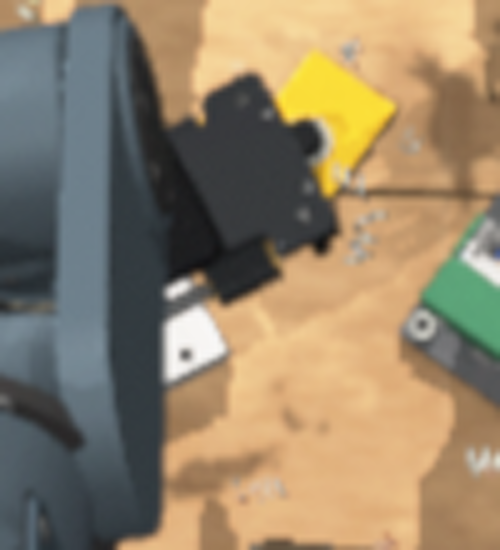

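Request:
move_arm(commands=[[-0.4,0,0,3,0],[-0.4,20,0,3,0],[-0.4,45,0,3,0],[-0.4,70,0,3,0],[-0.4,82,0,3,0],[-0.4,82,0,3,0],[-0.4,82,0,3,0]])

```text
time: 20.57
position: [0.5679, 0.2209, 0.0432]
tool_rot: [-0.185, 0.682, 0.185, 0.683]
ft_force: [0.8, -0.9, -0.2]
grip_width: 0.0607
```

Run:
```python
from h import *
rel(.5623,.2200,.028,120.3);print(robot.get_obs()['ft_force'])
```

```text
shift [15.2  2.1 -5.3] turn -0.0 cur 120.3 q6 -1.9118098499476839 pos [0.5679 0.2209 0.0432] w 0.0607 t 20.5667
[ 0.83179037 -0.86593574 -0.24440411]
```

Request:
move_arm(commands=[[-0.4,0,2,-5,0],[-0.4,8,2,-5,0],[-0.4,15,2,-5,0],[-0.4,15,2,-5,0],[-0.4,15,2,-5,0]])

```text
time: 20.98
position: [0.5617, 0.2199, 0.0274]
tool_rot: [-0.185, 0.683, 0.185, 0.682]
ft_force: [-0.2, 0.5, 0.9]
grip_width: 0.0611
```

Run:
```python
from h import *
rel(.5623,.2200,.028,120.3);print(robot.get_obs()['ft_force'])
```

```text
shift [-0.6 -0.2  0.5] turn -0.0 cur 120.3 q6 -1.9114825431402032 pos [0.5617 0.2199 0.0274] w 0.0611 t 20.9833
[-0.18402905  0.50255298  0.93018463]
```

Request:
move_arm(commands=[[0.0,0,0,0,0],[0.5,0,0,0,0],[0.5,0,0,0,0],[0.5,0,0,0,0],[0.5,0,0,0,0],[0.5,0,0,0,0]], newtons=40)

```text
time: 21.48
position: [0.5621, 0.22, 0.0277]
tool_rot: [-0.185, 0.682, 0.185, 0.683]
ft_force: [-0.3, -0.2, -0.0]
grip_width: 0.036
```

Request:
move_arm(commands=[[0.5,-15,0,0,0],[0.5,-45,0,0,0],[0.5,-85,0,0,0],[0.5,-125,0,0,0],[0.5,-165,0,0,0],[0.5,-175,0,0,0]])

```text
time: 21.98
position: [0.5653, 0.2208, 0.2093]
tool_rot: [-0.185, 0.678, 0.185, 0.687]
ft_force: [1.4, 0.7, -0.5]
grip_width: 0.0359
```

Run:
```python
from h import *
rel(.6001,.0297,.19,55.9);print(robot.get_obs()['ft_force'])
s=shot('scene','s18.png'); crop(s,(160,90,320,260),4,'s18c.png')
```

```text
shift [  19.3 -182.4  -66.6] turn 64.4 cur 120.3 q6 -1.9115445365276122 pos [0.5653 0.2208 0.2093] w 0.0359 t 21.9833
[ 1.41511556  0.74218904 -0.52053845]
```

View pics/s18c.png

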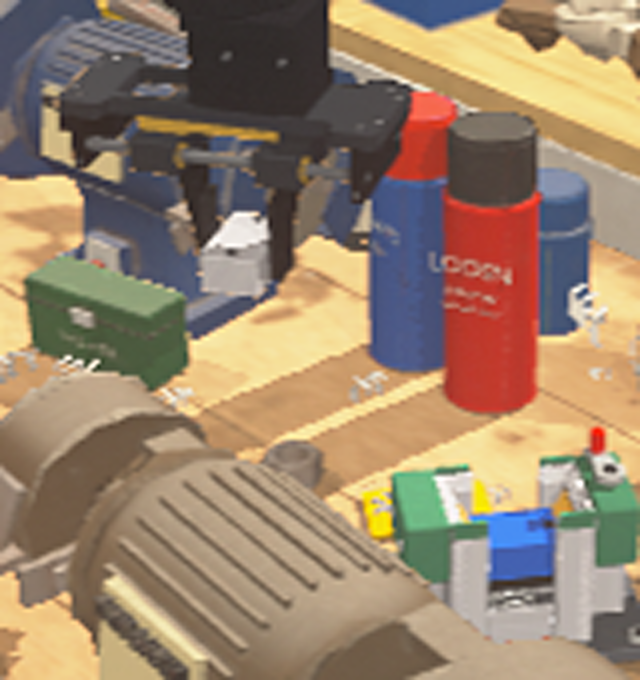

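Request:
move_arm(commands=[[0.5,5,-20,-8,7],[0.5,5,-45,-16,14],[0.5,5,-70,-25,21],[0.5,5,-95,-34,28],[0.5,5,-120,-43,35],[0.5,5,-145,-53,42],[0.5,5,-170,-62,49],[0.5,5,-182,-67,56]])

```text
time: 22.7
position: [0.5956, 0.026, 0.1956]
tool_rot: [0.16, 0.69, -0.161, 0.688]
ft_force: [0.0, -0.6, -1.2]
grip_width: 0.0359
```

Request:
move_arm(commands=[[0.5,10,0,0,7],[0.5,15,0,0,8.4],[0.5,15,0,0,8.4]])

```text
time: 22.95
position: [0.5938, 0.0291, 0.1797]
tool_rot: [0.207, 0.678, -0.207, 0.674]
ft_force: [-0.3, 0.6, -0.7]
grip_width: 0.0356
```

Run:
```python
from h import *
rel(.6008,.0297,.14,55.9);print(robot.get_obs()['ft_force'])
```

```text
shift [39.6  4.5  5.7] turn 0.1 cur 56.0 q6 -1.1157888945427943 pos [0.5938 0.0291 0.1797] w 0.0356 t 22.95
[-0.31582318  0.56319284 -0.70165655]
```

Request:
move_arm(commands=[[0.5,0,4,5,0],[0.5,0,4,5,0],[0.5,20,4,5,0],[0.5,40,4,5,0],[0.5,40,4,5,0],[0.5,40,4,5,0]])

```text
time: 23.45
position: [0.6018, 0.0302, 0.142]
tool_rot: [0.207, 0.677, -0.207, 0.675]
ft_force: [0.0, -0.2, -0.5]
grip_width: 0.0356
```

Run:
```python
from h import *
rel(.6008,.0297,.12,55.9);print(robot.get_obs()['ft_force'])
s=shot('scene'); crop(s,(240,150,370,260),6,'s19.png')
```

```text
shift [22.  -1.  -0.5] turn 0.1 cur 56.0 q6 -1.1125143981238887 pos [0.6018 0.0302 0.142 ] w 0.0356 t 23.45
[ 0.04792638 -0.19624374 -0.54530592]
```

View pics/s19.png

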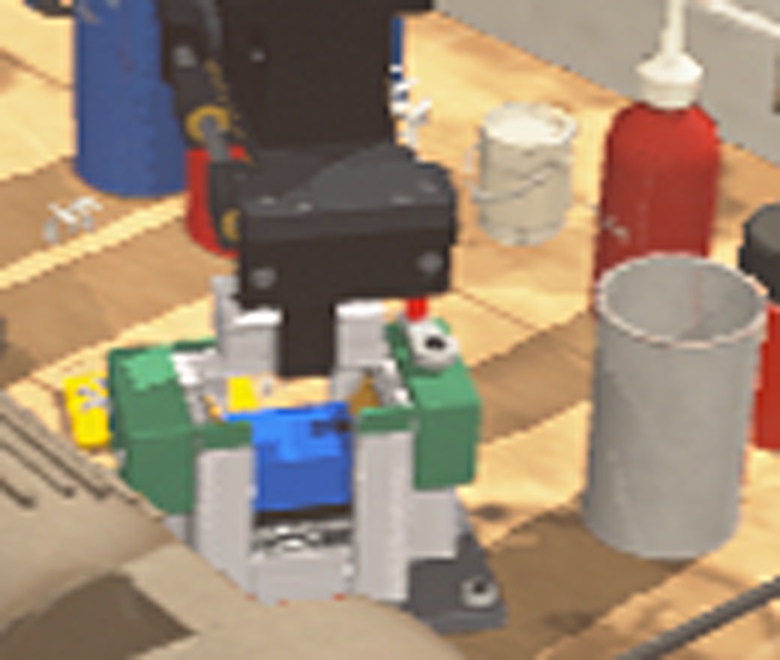

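Request:
move_arm(commands=[[0.5,8,-0.7,-0.4,0],[0.5,16,-0.7,-0.4,0],[0.5,22,-0.7,-0.4,0],[0.5,26,-0.7,-0.4,0],[0.5,30,-0.7,-0.4,0],[0.5,30,-0.7,-0.4,0]])

```text
time: 24.0
position: [0.6013, 0.0297, 0.112]
tool_rot: [0.208, 0.676, -0.207, 0.676]
ft_force: [-0.1, 1.4, -1.8]
grip_width: 0.0358
```

Run:
```python
from h import *
rel(.6008,.0297,.0762,55.9);print(robot.get_obs()['ft_force'])
```

```text
shift [35.8 -0.3 -0.3] turn -0.0 cur 55.9 q6 -1.1127195952326117 pos [0.6013 0.0297 0.112 ] w 0.0358 t 24.0
[-0.14912424  1.37233687 -1.84368939]
```

Request:
move_arm(commands=[[0.5,4,0,0,0],[0.5,8,0,0,0],[0.5,12,0,0,0],[0.5,16,0,0,0],[0.5,20,0,0,0],[0.5,20,0,0,0]])

```text
time: 24.5
position: [0.6027, 0.0289, 0.0931]
tool_rot: [0.207, 0.675, -0.207, 0.677]
ft_force: [1.4, 0.2, 2.5]
grip_width: 0.0358
```

Request:
move_arm(commands=[[0.5,4,0,0,0],[0.5,8,0,0,0],[0.5,12,0,0,0],[0.5,15,0,0,0],[0.5,17,0,0,0],[0.5,17,0,0,0]])

```text
time: 25.0
position: [0.6027, 0.0289, 0.0761]
tool_rot: [0.207, 0.675, -0.207, 0.677]
ft_force: [0.5, 1.3, 3.4]
grip_width: 0.0357
```

Run:
```python
from h import *
rel(.6008,.0297,.0747,55.9);print(robot.get_obs()['ft_force'])
s=shot('scene'); crop(s,(240,150,370,260),6,'s20.png')
```

```text
shift [ 1.4 -0.4 -2. ] turn 0.0 cur 55.9 q6 -1.112526022111275 pos [0.6027 0.0289 0.0761] w 0.0357 t 25.0
[0.4943588  1.28553482 3.43115513]
```

View pics/s20.png

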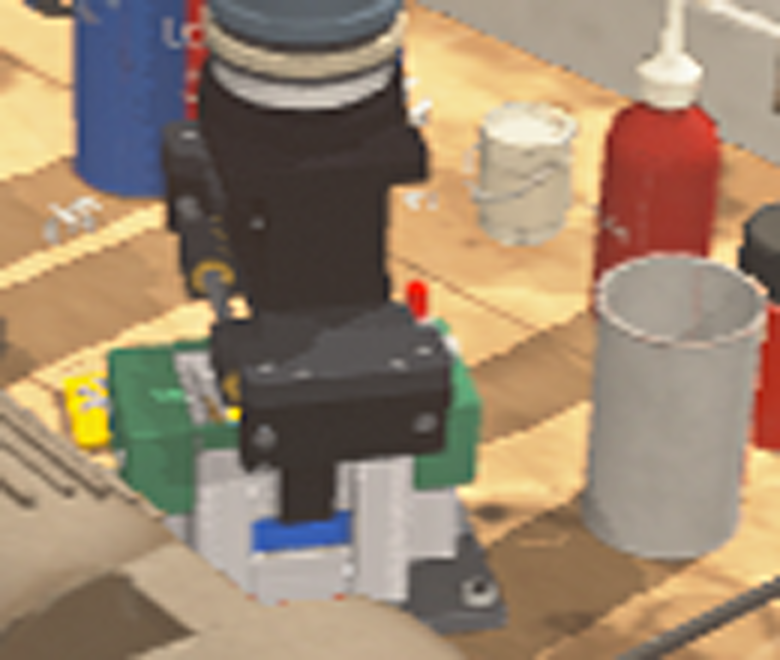

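Request:
move_arm(commands=[[0.5,1.5,0,-1,0],[0.5,1.5,0,-1,0],[0.5,1.5,0,-1,0]])

```text
time: 25.3
position: [0.6024, 0.029, 0.0748]
tool_rot: [0.207, 0.675, -0.207, 0.677]
ft_force: [3.2, -1.9, 4.7]
grip_width: 0.0356
```

Request:
move_arm(commands=[[0.1,0,0,0,0],[-0.3,0,0,0,0],[-0.3,0,0,0,0],[-0.3,0,0,0,0],[-0.3,-25,0,0,0],[-0.3,-60,0,0,0],[-0.3,-100,0,0,0]])

```text
time: 25.88
position: [0.5984, 0.0302, 0.1725]
tool_rot: [0.207, 0.679, -0.208, 0.673]
ft_force: [1.3, 0.1, -0.3]
grip_width: 0.056
```

Run:
```python
from h import *
o=robot.get_obs();print(o['time'],o['position'],o['ft_force'])
s=shot('scene')
C=np.array([.6006,.0294]);X=np.array([.828,-.56]);Y=np.array([.56,.828])
im=cv2.resize(cv2.cvtColor(s['image'],cv2.COLOR_RGB2BGR)[150:260,240:370],None,fx=6,fy=6,interpolation=cv2.INTER_CUBIC); im0=im.copy()
for a,b in(((-20,-18,0),(20,-18,0)),((-20,-18,-24),(20,-18,-24)),((-20,-18,-48),(20,-18,-48)),((-20,18,0),(20,18,0))):
    P=[]
    for p in(a,b):
        w=C+X*p[0]/1000+Y*p[1]/1000;u,v=proj(s,(*w,.076+p[2]/1000));P.append((int((u-240+.5)*6),int((v-150+.5)*6)))
    cv2.line(im,*P,(0,0,255),1)
cv2.imwrite('pics/s21.png',np.hstack([im0[250:600,100:500],im[250:600,100:500]]))
```

```text
25.8833 [0.59835994 0.03015741 0.17249996] [ 1.28914741  0.06076996 -0.27726923]
```

View pics/s21.png

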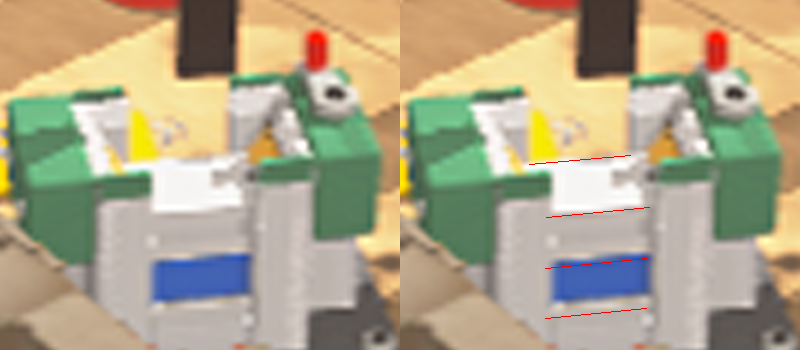

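Request:
move_arm(commands=[[-0.3,-40,0,0,0],[-0.3,-60,30,-30,0],[-0.3,-60,60,-60,0],[-0.3,-60,90,-90,0],[-0.3,-60,120,-120,0],[-0.3,-60,150,-140,0],[-0.3,-60,180,-150,0],[-0.3,-60,200,-150,0]])

```text
time: 26.6
position: [0.5864, 0.2839, 0.2336]
tool_rot: [0.206, 0.677, -0.206, 0.676]
ft_force: [0.3, -0.4, 0.2]
grip_width: 0.0566
```

Run:
```python
from h import *
o=robot.get_obs();print(o['time'],o['position'],o['ft_force'])
s=shot('scene','s22.png');t=shot('top','t22.png')
crop(s,(255,180,335,250),10,'s22c.png');crop(t,(235,155,310,235),7,'t22c.png')
```

```text
26.6 [0.58643752 0.28386335 0.23359881] [ 0.2836103  -0.4041998   0.19144396]
```

View pics/s22c.png

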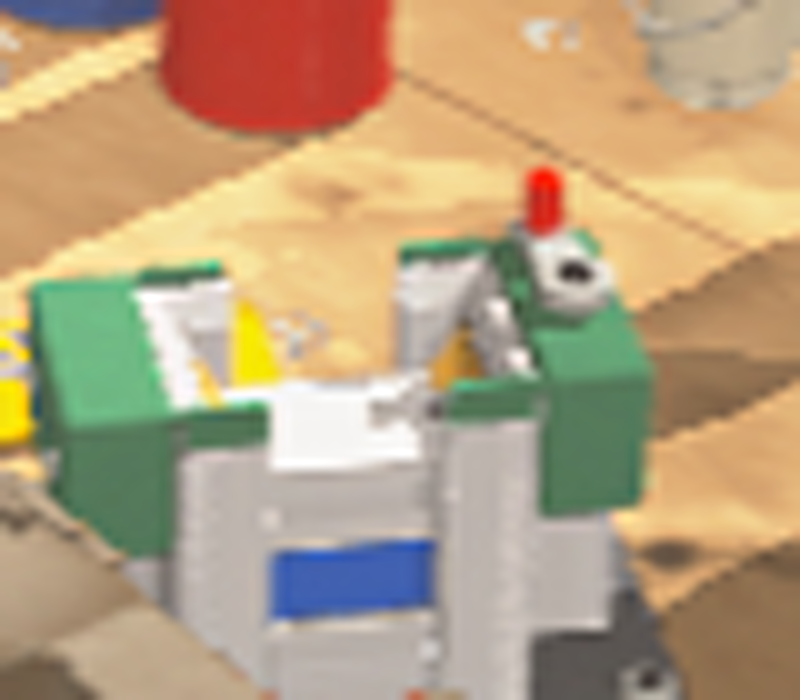

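View pics/t22c.png

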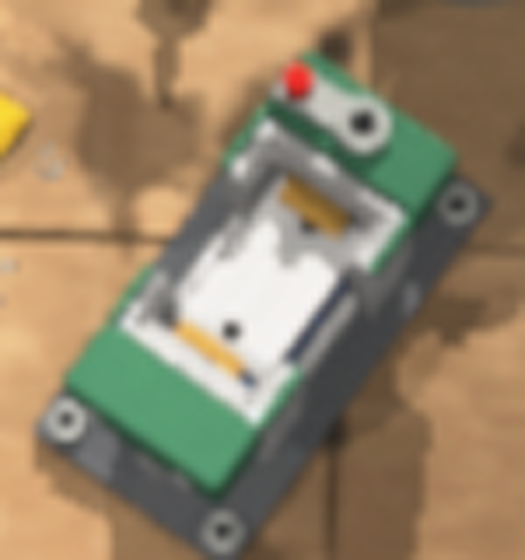

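View pics/t22.png

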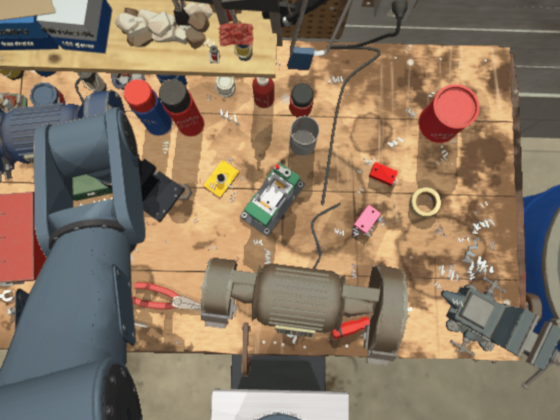

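```bash
python3 - <<'E'
import cv2,numpy as np
a=cv2.imread('pics/t11.png')[35:35+525,:525]; b=cv2.imread('pics/t22c.png')[:525,:525]
cv2.imwrite('pics/cmp.png',cv2.resize(np.hstack([a[60:460,100:450],b[60:460,100:450]]),(800,457)))
E
python3 - <<'E'
import sys; sys.path.insert(0,'.')
import os; os.chdir('.')
from h import *
im=cv2.imread('pics/t22.png'); s=cv2.imread('pics/s22.png')
C=np.array([.6006,.0294]);X=np.array([.828,-.56]);Y=np.array([.56,.828])
t=shot('top');sc=shot('scene')
def ov(c,im,box,k,f):
    l,tt,r,b=box; o=cv2.resize(im[tt:b,l:r],None,fx=k,fy=k,interpolation=cv2.INTER_NEAREST)
    def line(p,q,col):
        P=[]
        for g in(p,q):
            w=C+X*g[0]/1000+Y*g[1]/1000;u,v=proj(c,(*w,g[2]/1000));P.append((int((u-l+.5)*k),int((v-tt+.5)*k)))
        cv2.line(o,*P,col,1)
    R=[(-30,-18,76),(30,-18,76),(30,18,76),(-30,18,76)]
    for i in range(4): line(R[i],R[(i+1)%4],(0,0,255))
    for e in(25,-25): line((e,-12,76),(e,12,76),(255,0,0))
    for e in(33,-33): line((e,-12,90),(e,12,90),(0,120,0))
    cv2.imwrite('pics/'+f,o)
ov(t,im,(250,165,300,225),10,'ovt.png'); ov(sc,s,(255,195,335,250),10,'ovs.png')
E
```

```text
(no output)
```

View pics/cmp.png

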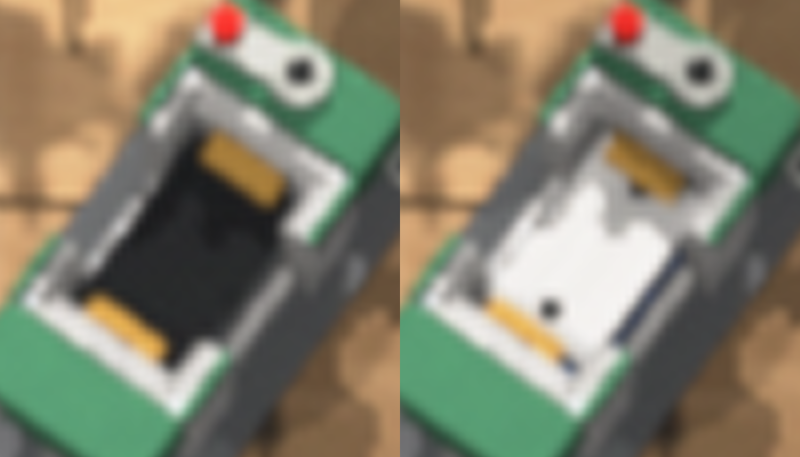

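View pics/ovt.png

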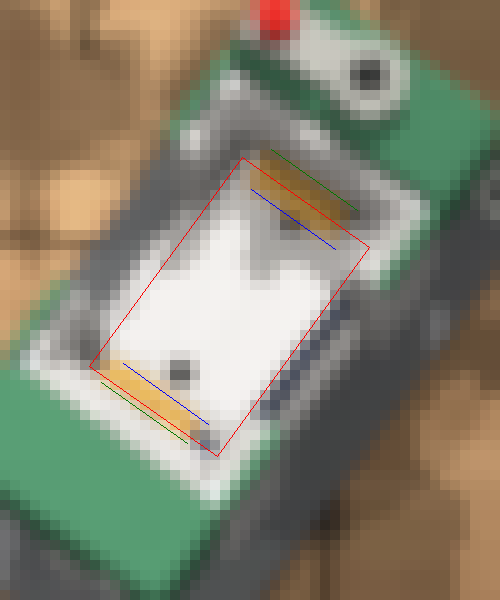

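View pics/ovs.png

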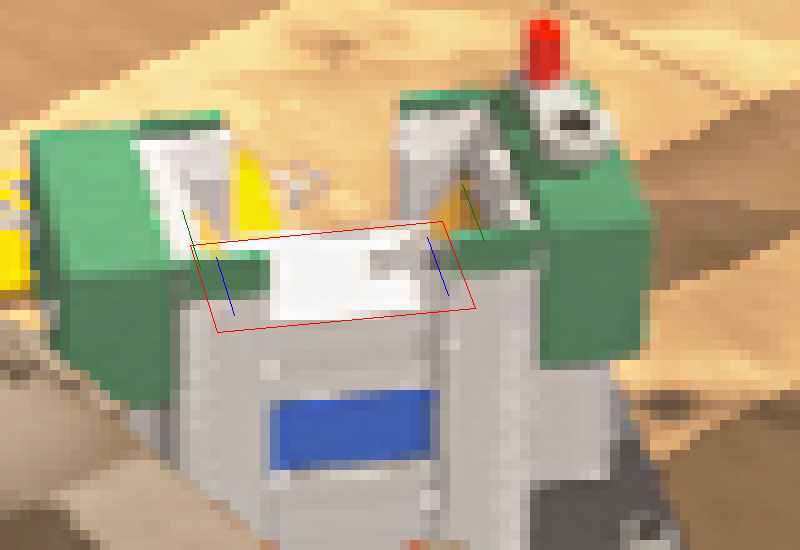

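Run:
```python
from h import *
t=shot('top');s=shot('scene')
def tri(p,q):
    o1,d1=ray(t,*p);o2,d2=ray(s,*q);d1/=np.linalg.norm(d1);d2/=np.linalg.norm(d2)
    A=np.stack([d1,-d2],1);k=np.linalg.lstsq(A,o2-o1,rcond=None)[0];return ((o1+d1*k[0]+o2+d2*k[1])/2).round(4),np.linalg.norm(o1+d1*k[0]-o2-d2*k[1]).round(4)
def dark(c,u,v,r):
    g=cv2.cvtColor(c['image'],cv2.COLOR_RGB2GRAY).astype(float); ys,xs=np.mgrid[v-r:v+r+1,u-r:u+r+1]
    p=g[v-r:v+r+1,u-r:u+r+1]; w=np.clip(np.median(p)*.9-p,0,None); return (xs*w).sum()/w.sum(),(ys*w).sum()/w.sum()
ht=dark(t,278,187,2);hs=dark(s,298,221,2);ht2=dark(t,267,202,2)
pt=dark(t,286,172,2);ps=dark(s,312,207,2)
print(ht,hs,ht2,pt,ps)
print('hole',tri(ht,hs),'pivot',tri(pt,ps))
# expected scene px of hole if z=.076
C=np.array([.6006,.0294])
for z in(.072,.076,.080): print(z,at(t,*ht,z).round(4),at(t,*ht2,z).round(4),proj(s,at(t,*ht,z)))
h1=cv2.cvtColor(s['image'],cv2.COLOR_RGB2BGR)[212:245,270:305]; cv2.imwrite('pics/z.png',cv2.resize(h1,None,fx=18,fy=18,interpolation=cv2.INTER_NEAREST))
```

```text
(np.float64(278.748427672956), np.float64(186.55904961565335)) (np.float64(299.088474025974), np.float64(220.372564935065)) (np.float64(267.4994885782475), np.float64(201.82270712580976)) (np.float64(286.30054054054057), np.float64(172.07243243243244)) (np.float64(311.89993960136906), np.float64(206.72699818804105))
hole (array([0.6216, 0.0148, 0.0781]), np.float64(0.0025)) pivot (array([ 6.479e-01, -5.000e-04,  1.113e-01]), np.float64(0.0006))
0.072 [0.6218 0.0156 0.072 ] [0.5854 0.0405 0.072 ] (np.float64(298.309772906042), np.float64(222.43523495003086))
0.076 [0.6211 0.0156 0.076 ] [0.5848 0.0404 0.076 ] (np.float64(298.127215208516), np.float64(221.14045125099742))
0.08 [0.6203 0.0156 0.08  ] [0.5842 0.0403 0.08  ] (np.float64(297.9438602278265), np.float64(219.8400128506958))
```

View pics/z.png

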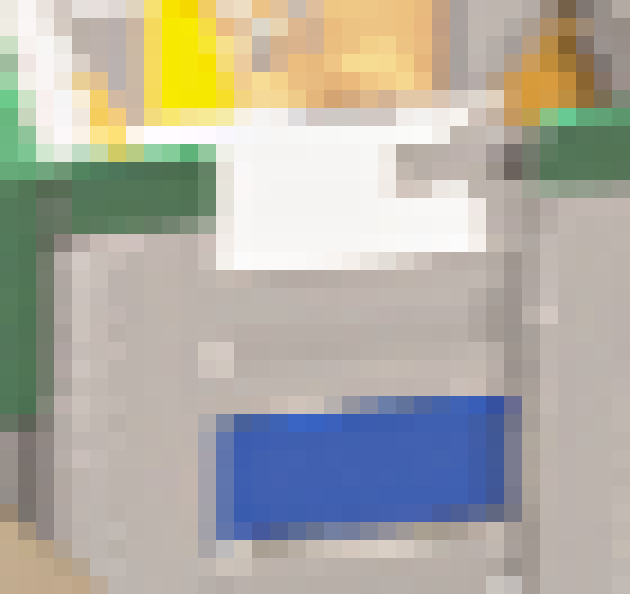

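Run:
```python
from h import *
t=shot('top');s=shot('scene')
p=at(t,277,166,.121)[:2];v=at(t,286.3,172.07,.109)[:2];d=p-v; print('tab',(np.degrees(np.arctan2(d[1],d[0]))-(180-34)+180)%360-180,np.linalg.norm(d))
for c in(t,s):
  for k in('cover_knob','tape','nut','brush_tin','pliers'):
    for r in robot.regions_of(c,k)[:1]: print(k,round(r['p'],2),r['bbox'])
o=robot.get_obs();print(o['position'],o['ft_force'],o['time'])
robot.hand_in()
```

```text
tab -82.32159133084969 0.0236222414848021
tape 0.55 [407.5, 188.6, 441.0, 221.1]
nut 0.39 [182.9, 185.2, 190.0, 201.0]
brush_tin 0.95 [289.3, 118.4, 319.0, 156.0]
pliers 0.78 [133.4, 278.4, 200.5, 309.7]
cover_knob 0.41 [251.2, 212.1, 283.5, 224.9]
tape 0.64 [401.3, 305.2, 442.5, 341.8]
nut 0.51 [228.2, 196.6, 238.7, 210.4]
brush_tin 0.76 [337.0, 192.2, 368.4, 243.8]
pliers 0.81 [122.1, 224.7, 158.8, 265.9]
[0.58872425 0.27939395 0.23414868] [-0.53586327 -0.36215144  0.50643743] 27.5
the job is handed in; nothing more can be done
```

I finished the job and handed it in at 27.5 s. The tab is aside, the cover lies flat on the bench knob up, and both blanks are in the magazine, blue under metal.

**Last checks:**
- **Tab:** it measures about -82° (-1.44 rad), past the required 1.2 rad.
- **Cover:** the plate touched down where predicted, with 6 N of contact, and the top view shows it flat. In the scene view the magazine hides part of it, and the network found it only weakly there (p 0.41).
- **Blanks:** the metal blank's top sits at about lip height (0.076 m), it looks level, and both lips appear snapped back over it.
- **Bystanders:** the tape, tin and pliers show no visible shift. The gripper partly hides the nut in the top view, but it looks in place in both views.

**What disagreed or is uncertain:**
- **Metal blank off centre:** it sits about 2.8 mm towards the pivot end. The limit is 6 mm, but the lip at the other end overlaps it by only about 2 mm.
- **Height overlay:** the scene-view overlay put both blanks about 1–2 mm higher than nominal. That is about the accuracy of the camera calibration, and both would still be within limits.

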